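# Fit the amber filter to the table light

## Robot

A 7-joint arm with a two-finger parallel gripper is mounted at the origin on the work surface. World frame = base frame: x ahead of the robot, y to its left, z up, the work surface at z = 0. Lengths are in mm, angles in rad, forces in N, time in s.
With the tool pointing down it reaches from about 400 to 900 mm from the base axis. Payload 5.6 kg.
Tool frame: the origin (TCP) lies midway between the tips of the shut fingers; the grasp point (between the pads) lies 19 mm behind it; z points along the fingers, x is the direction in which the jaws open and shut, and the axes are right-handed (so a half turn about z gives the same grasp; the last joint's range is limited). The gripper opens to 92 mm and grips with 3 to 60 N. Pads are 20 mm wide; open, the fingers measure 128 mm over their backs; the gripper's body (75 mm by 189 mm) begins 69 mm behind the grasp point.
Start: joints at [-1.279, 0.468, -0.012, 1.603, 0.006, 1.071, -0.056], TCP at [213.618, 613.902, 214.592] pointing down, gripper open.
Joint ranges: [-2.53, 2.53], [-0.31, 2.02], [-1.57, 1.55], [0.28, 2.44], [-1.29, 4.43], [0.15, 1.84], [-2.92, 2.92]. Speed limits (rad/s): [2.57, 2.57, 3.14, 3.14, 3.14, 3.14, 3.14].

## Interface

Orientations are given as [roll, pitch, yaw] about the fixed x, y, z axes, in that order (R = Rz(yaw) Ry(pitch) Rx(roll)).
In Python, from workcell import bot, viewer gives the robot as it stands.
- The arm moves only by the shell command python3 -m pendant 'ROWS' [OPENING] [FORCE]. ROWS is JSON, a list of rows, each a list of 6 numbers: the shift along the tool's x, y, z in cm, then the turn, a rotation vector about the tool's x, y, z in degrees. In form: [[x, y, z, ax, ay, az], ...]. A call has 1 to 10 rows; each row shifts and turns the pose as measured when the row begins, along the tool's axes as they then stand; what a row does not reach is not made up. A row lasts 1/12 s, in which the tool goes at most 41.7 mm and 7.16 degrees, less where a joint would pass 70% of its speed; a pose out of reach is approached as far as the arm can. A call with a gripper value outside its range is refused whole. OPENING is the finger opening in cm, from 0 to 9.19, set as the call begins (- or left out, the last holds). The fingers move at their own pace and stop on an object; FORCE is the grip in N (left out, the last holds). Time passes only in rows, so rows that do not move let the fingers close. It gives the time, the measured TCP pose, the force and the opening at its end, in the units of the state.
- bot.sense(): the state, without advancing time (a new reading comes with each control period).
- viewer.snapshot(name): name is "side" or "top"; returns a dict with "img" (480x640x3 uint8, red, green, blue), "camera_matrix" (3x3 intrinsics, pixels), "R" (3x3) and "t" (3): a world point X has camera coordinates R X + t. Camera axes: x right, y down, z forward; pixel columns grow to the right and rows downward; lengths in mm; the calibration is good to about 2 mm. A picture is of the moment at which its call begins. There is no depth.
- bot.job_done(): hands the job in, once; it reports no verdict.
The state is a dict: "time": time; "joints": joint angles; "qvel": joint speeds; "joint_torque": joint torques, N m; "position": TCP position; "tool_rot": TCP orientation; "wrist_force": force on the tool from outside, world axes, zero at the start; "ft_torque": the same for the moment, N m; "width": finger opening in mm.
Only numpy, scipy, OpenCV 4.12 (cv2) and the standard library are available. Lean on these libraries where they do the work, as an engineer would, in place of code of your own. Each camera call takes 0.05 s, during which the arm holds its last target.

## Task

Fit the amber colour filter to the table light before the set: flip the light's red-tabbed latch fully up and back, lift the amber filter out of its rack by the tab, and put its lower edge down into the channel at the foot of the light with its top leaning out from the light by about 25 to 30 degrees. Then swing it upright so that it stands fully down in the channel and flat against the light, let go of it, and flip the latch back down in front of it. It is glass: do not let it fall, lay it on the table or force it hard against the light, and leave the blue filter, the knob box and the tape roll where they are.

Things in the scene. Friction and masses are not known exactly. Their poses are not given: they have to be found in the camera images.
- lamp_head: Head of the table light: grey box 204 wide, 106 high, 50 mm deep plus rear fins, in a yoke on a fixed base. Origin: middle of the filter channel's floor, 72 mm above the table. z runs up its face (leaning back 0.1 rad from vertical), x points into the light (its face, plane x = +6 mm, goes up to z 100 mm), y to the robot's left as it faces the light. The seated filter's origin: x +3, z 0, y within 9 mm.
- channel_lip (a point): Middle of the top of the channel's straight front lip, at x -6, y 0, z +10 mm in the head frame. The channel is 12 mm wide (head x -6 to +6), 188 mm long (y -94 to +94) and 10 mm deep; above the lip a flared edge widens it outward at 0.7 rad from the face up to z 16 mm.
- eave_edge (a point): Front lower edge of the left eave, at x -5, y +78, z +125 mm in the head frame. At both top corners (|y| 56 to 100 mm) 5 mm thick eaves reach over the channel to x -5, top at z 130 mm: the 120 mm high filter frame can not come straight down from above, it goes in leaning forward and swings under them. Between them the top is open for the filter's tab.
- catch (a joint): Flip latch, rad: 0 is down (closed), grows as it flips up and back, stops at 1.65. Starts at 0 to 0.35. A stiff hinge (0.04 N m) keeps it where it is left. Steel, 22 mm wide, with a red thumb tab. To open it, pinch the tab over its 22 mm width and carry it in an arc about the hinge (a finger pushing from the front jams on the rising nose). To shut it, pinch it or push the tab forward from behind.
- catch_hinge (a point): Middle of the latch's hinge, at x +16, y +72, z +137 mm in the head frame; the axis is the head's y. Its lug is 36 mm wide, top at z 132 mm. Closed, the arm runs forward to head x -14 mm, 3 mm above the eave, and the 6 mm thick nose (x -14 to -8) hangs from its end to z 113 mm, in front of the filter's top edge. Beside the tab 35 mm are free.
- catch_tab (a point): Grip point on the latch's red thumb tab (8 mm thick, 22 wide; closed, it stands at head x -6 to +2, z 139 to 173 mm), at x -2, y +72, z +161 mm of the head frame when closed: 18 mm forward of and 24 mm above the hinge axis. It turns with the latch; fully open, the tab lies back, nearly level, behind the hinge.
- amber: Amber filter, 0.25 kg: amber glass in a black frame 170 wide, 120 high, 6 mm thick, with an amber tab on top (30 wide, 10 thick, from 120 to 162 mm above the lower edge, rear flush with the frame's rear). Origin: middle of the lower edge. z up in its plane, x across it, away from the robot, y along its width. Starts in either rack slot, its top leaning 25 degrees towards the robot.
- amber_tab (a point): Grip point on the amber filter's tab, mid-thickness: 145 mm above the lower edge and 2 mm forward (-x) of the frame's middle plane.
- blue: Blue filter, same shape and axes as the amber one, in the other slot of the rack. It stays there.
- rack: Wooden filter rack, fixed: board 200 x 200 mm with two parallel slots 70 mm apart (x -20 and +50 mm), both leaning 25 degrees towards the robot, each with a trough 12 mm deep at 36 mm height and two posts on the robot's side reaching 80 mm up the frame. Origin: on the underside; x points away from the robot. A filter comes free when pulled 15 mm along its own plane.
- controller: Blue box with a row of knobs, 85 x 125 x 56 mm, loose; leave it alone. Origin: centre of its underside.
- tape: Roll of dark tape lying flat, 96 mm across, 48 mm high, loose; leave it alone. Origin: centre of its underside.
Things that resemble listed ones, but are neither listed nor needed, are in the scene too. There is more than one size of the amber; the job needs the largest.

How it is judged:
By the outcome, as a careful person would: the job done as asked, in the order asked, and still so for the second after the job is handed in, with the robot touching nothing.
It also fails if it takes over 72 s, if anything falls off the work surface, if the arm or the gripper's body presses on something with over 40 N, if the wrist force passes 120 N, or if a joint passes its speed limit or range.

## Working session

There is one attempt and no reset: what is moved stays moved. The work goes in short steps, Python scripts to look and compute and a shell command to move; the robot and the scene stay as the last step left them, time stands still between calls to the robot, and variables do not carry over. Pictures are saved under pics/ and viewed, and the job is handed in when it is done.

```bash
ls; mkdir -p pics; python3 - <<'E'
from workcell import bot, viewer
import cv2
s=bot.sense(); print({k:s[k] for k in ('time','position','tool_rot','wrist_force','width')})
for n in ('side','top'):
    d=viewer.snapshot(n); cv2.imwrite(f'pics/{n}0.png',d['img'][:,:,::-1]); print(n,d['camera_matrix'],d['R'],d['t'])
E
```

```text
pics
{'time': 0.0, 'position': array([213.48794303, 613.33001365, 213.67147316]), 'tool_rot': array([3.14143260e+00, 1.70765935e-03, 1.23591484e+00]), 'wrist_force': array([-0.15181617,  0.06061148,  0.09450167]), 'width': 91.8825476852075}
side [[477.4449548    0.         325.41328301]
 [  0.         477.4449548  242.45225577]
 [  0.           0.           1.        ]] [[-0.99849059 -0.05432082  0.00811097]
 [-0.0418064   0.65592363 -0.75366864]
 [ 0.03561972 -0.75287014 -0.65720453]] [ 538.98874905  178.50730041 1012.69313241]
top [[560.64870352   0.         325.12823301]
 [  0.         560.64870352 248.96794758]
 [  0.           0.           1.        ]] [[ 0.05949887 -0.99822784 -0.00103477]
 [-0.97711074 -0.05802804 -0.204664  ]
 [ 0.20424125  0.01318836 -0.97883174]] [ -89.43694384  585.90607346 1303.50263803]
```

View pics/side0.png

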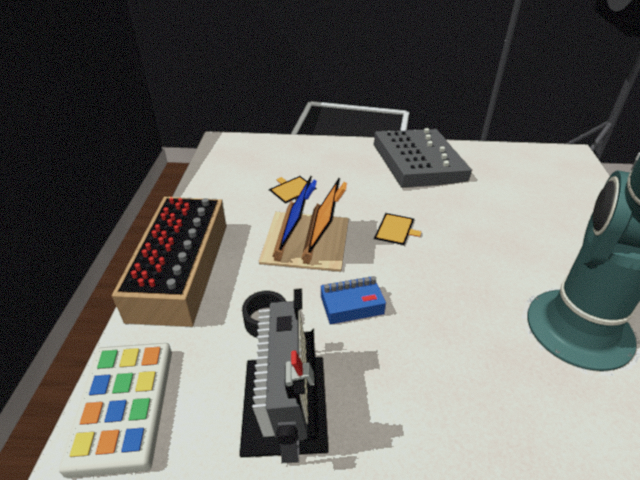

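View pics/top0.png

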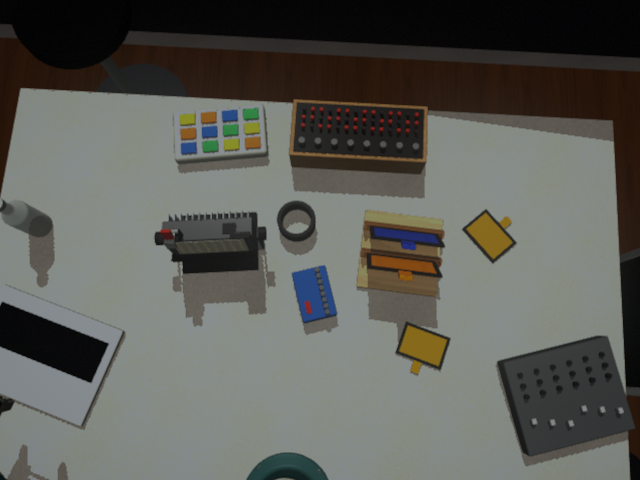

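The top view shows the light at about (210,240), with its red tab at (168,234). The rack is at (402,252), holding the blue filter at (407,237) and an amber one at (404,265). The tape is at (296,221) and the knob box at (314,294). There are three amber candidates: the one in the rack at (404,265), and loose ones on the table at (490,235) and (423,345). Only the rack one is full size (170 mm) and in a slot. I'll confirm that in crops.

```bash
python3 - <<'E'
import cv2,numpy as np
s=cv2.imread('pics/side0.png');t=cv2.imread('pics/top0.png')
def c(i,x,y,w,h,k): return cv2.resize(i[y:y+h,x:x+w],None,fx=k,fy=k,interpolation=cv2.INTER_CUBIC)
cv2.imwrite('pics/c_rack.png',np.hstack([c(t,350,200,100,100,4),c(s,255,170,100,100,4)]))
cv2.imwrite('pics/c_lamp.png',np.hstack([c(t,145,200,130,130,3),c(s,230,280,110,180,3)[:390]]) if 0 else c(t,145,200,130,100,6))
cv2.imwrite('pics/c_lamps.png',c(s,230,280,110,185,3))
E
```

```text
(no output)
```

View pics/c_rack.png

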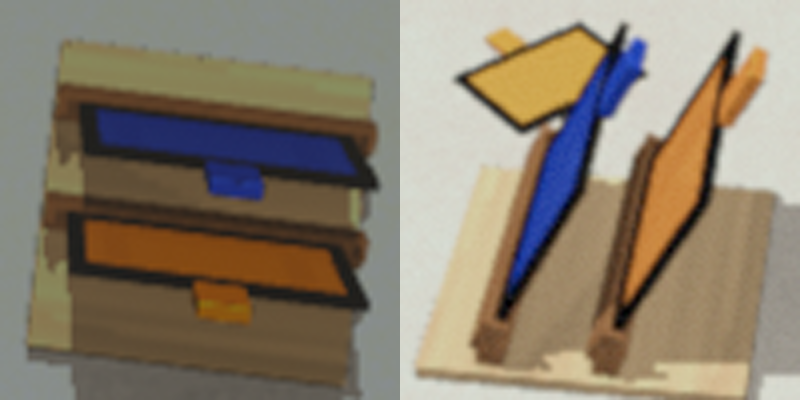

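View pics/c_lamp.png

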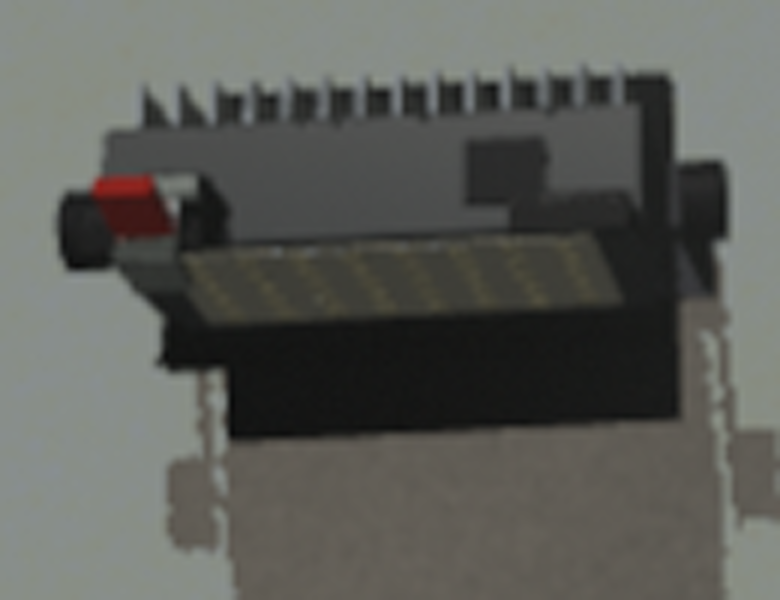

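View pics/c_lamps.png

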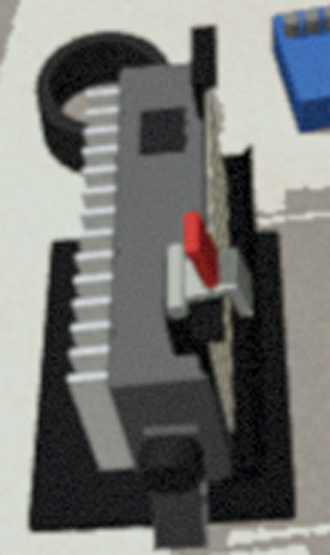

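The crop confirms it: the amber filter in the near slot has the same frame and size as the blue one. The two loose ambers on the table are clearly smaller decoys. Next I'll take sharper crops to measure from.

```bash
cat > h.py <<'E'
import numpy as np,cv2,json
from scipy.spatial.transform import Rotation as Ro
CAM={}
def load():
    from workcell import viewer
    return {n:viewer.snapshot(n) for n in('side','top')}
K={'side':np.array([[477.4449548,0,325.41328301],[0,477.4449548,242.45225577],[0,0,1]]),
'top':np.array([[560.64870352,0,325.12823301],[0,560.64870352,248.96794758],[0,0,1]])}
R={'side':np.array([[-0.99849059,-0.05432082,0.00811097],[-0.0418064,0.65592363,-0.75366864],[0.03561972,-0.75287014,-0.65720453]]),
'top':np.array([[0.05949887,-0.99822784,-0.00103477],[-0.97711074,-0.05802804,-0.204664],[0.20424125,0.01318836,-0.97883174]])}
t={'side':np.array([538.98874905,178.50730041,1012.69313241]),'top':np.array([-89.43694384,585.90607346,1303.50263803])}
def ray(n,p):
    d=R[n].T@np.linalg.inv(K[n])@np.array([p[0],p[1],1.]); return -R[n].T@t[n], d/np.linalg.norm(d)
def onz(n,p,z):
    c,d=ray(n,p); return c+d*(z-c[2])/d[2]
def onplane(n,p,q,nn):
    c,d=ray(n,p); return c+d*(np.dot(nn,q-c)/np.dot(nn,d))
def tri(ps,pt):
    c1,d1=ray('side',ps);c2,d2=ray('top',pt)
    s=np.linalg.lstsq(np.c_[d1,-d2],c2-c1,rcond=None)[0]
    a=c1+s[0]*d1;b=c2+s[1]*d2
    return (a+b)/2,np.linalg.norm(a-b)
def proj(n,X):
    X=np.atleast_2d(X)@R[n].T+t[n]; u=X@K[n].T; return u[:,:2]/u[:,2:]
def crop(img,x,y,w,h,k,name,g=1.0):
    i=img[y:y+h,x:x+w,::-1]
    i=np.clip(255*(i/255.)**g,0,255).astype(np.uint8)
    i=cv2.resize(i,None,fx=k,fy=k,interpolation=cv2.INTER_CUBIC)
    for a in range(0,w,10): cv2.putText(i,str(x+a),(a*k,8),0,.3,(0,255,255),1); cv2.line(i,(a*k,10),(a*k,14),(0,255,255),1)
    for a in range(0,h,10): cv2.putText(i,str(y+a),(0,a*k+4),0,.3,(0,255,255),1); cv2.line(i,(20,a*k),(24,a*k),(0,255,255),1)
    cv2.imwrite('pics/'+name,i)
def hsvmask(img,h0,h1,s,v):
    q=cv2.cvtColor(img,cv2.COLOR_RGB2HSV); return cv2.inRange(q,(h0,s,v),(h1,255,255))
E
python3 - <<'E'
from h import *
d=load()
crop(d['top']['img'],148,205,125,75,6,'t1.png',.5)
crop(d['side']['img'],238,285,95,75,8,'s1.png',.7)
crop(d['top']['img'],352,205,100,75,8,'t2.png',.5)
crop(d['side']['img'],255,170,100,75,8,'s2.png',.7)
E
```

```text
(no output)
```

View pics/t1.png

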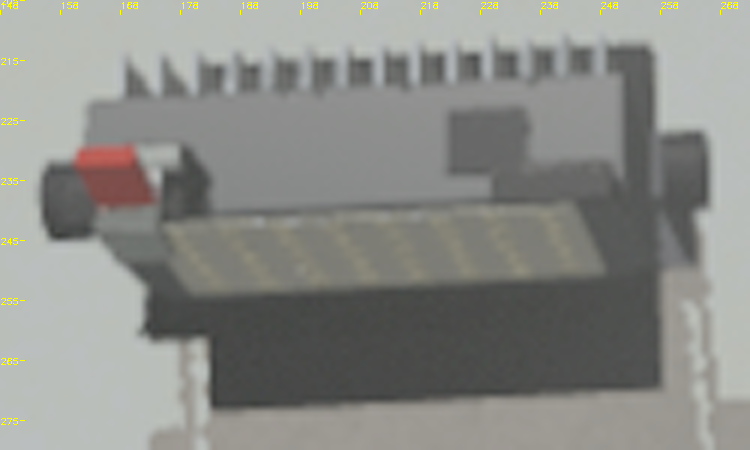

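View pics/s1.png

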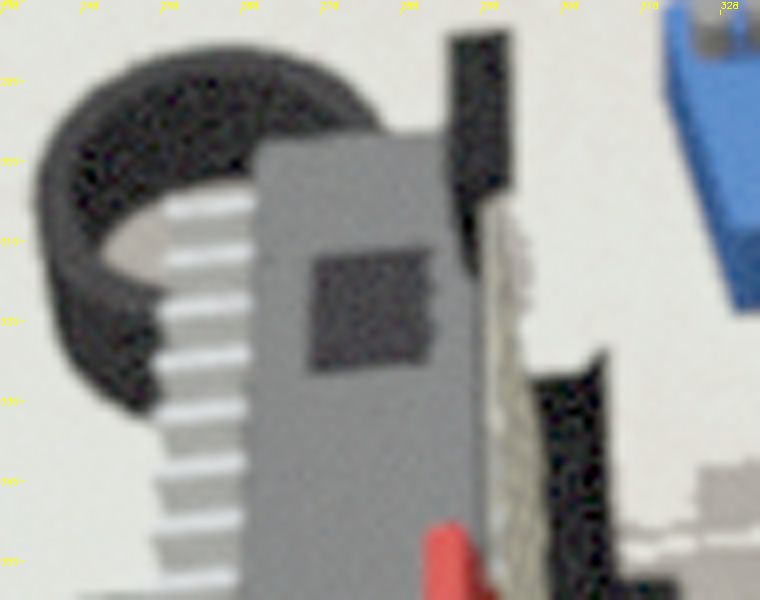

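View pics/t2.png

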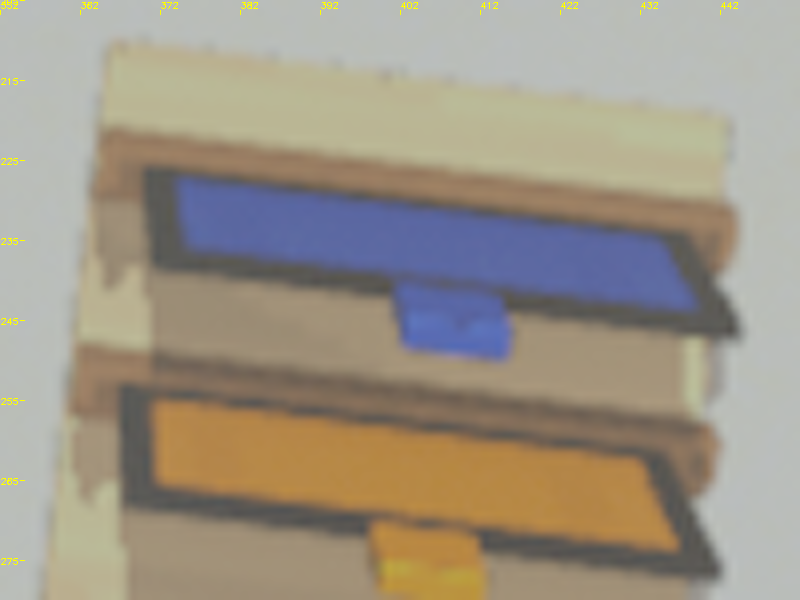

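View pics/s2.png

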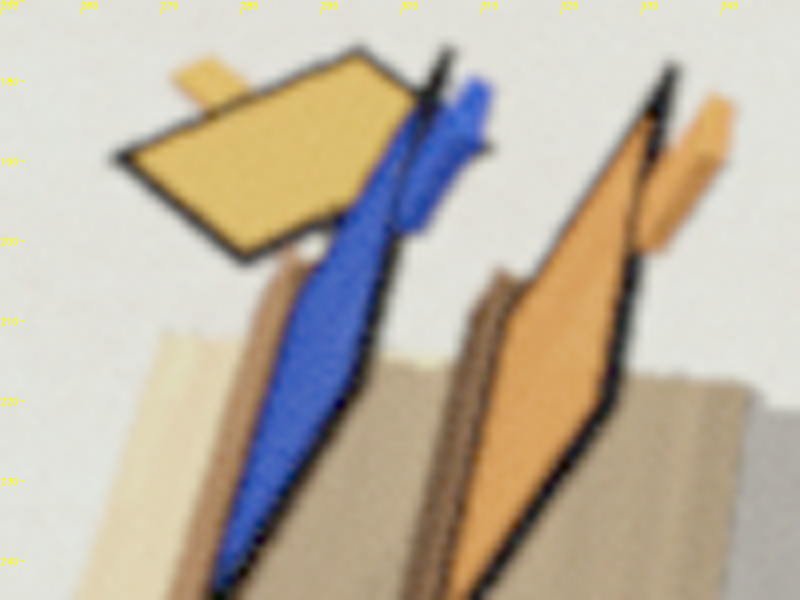

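```bash
python3 - <<'E'
from h import *
np.set_printoptions(precision=1,suppress=True)
print('C',ray('side',(0,0))[0],ray('top',(0,0))[0])
bl=onz('top',(162.7,221.7),165.9);br=onz('top',(251.3,217),165.9)
print('back',bl,br,np.linalg.norm(bl-br),np.degrees(np.arctan2(*(bl-br)[:2])))
for p in[(183.8,240.3),(228,238.8)]: print('front',onz('top',p,170.9))
print('side back right',onz('side',(270.3,302.5),165.9))
print('eave side', onz('side',(301.75,288.8),202-.0),onz('side',(301.5,308.5),200))
for a,b in[((331.5,220),(367.25,268.1)),((339,178.1),(442,277.3))]: print('top corner',*tri(a,b))
a=tri((331.5,220),(367.25,268.1))[0];b=tri((339,178.1),(442,277.3))[0];print(np.linalg.norm(a-b))
from workcell import viewer
d=load()
for n,(x0,y0,x1,y1) in(('top',(360,240,450,290)),('side',(290,170,355,260))):
    img=d[n]['img'];m=hsvmask(img,8,26,130,40);mm=np.zeros_like(m);mm[y0:y1,x0:x1]=m[y0:y1,x0:x1]
    k,l,st,ce=cv2.connectedComponentsWithStats(mm)
    for i in range(1,k):
        if st[i,4]>15: print(n,st[i],ce[i])
E
```

```text
C [509.6 674.6 795.7] [ 311.6  -72.5 1395.7]
back [609.4 315.1 165.9] [632.2 115.7 165.9] 200.68745430402205 -6.538767148888015
front [568.2 261.2 170.9]
front [577.5 162.7 170.9]
side back right [631.4 119.1 165.9]
eave side [575.4 116.9 202. ] [572. 159. 200.]
top corner [ 535.5 -153.8  139.1] 0.7035342121919284
top corner [ 524.5 -324.1  137.5] 0.4873612491758181
170.6213884554786
top [361 248  15   9  61] [365.6 251.6]
top [386 253  55  13  95] [415.8 257.5]
top [371 255  66  27 890] [403.  265.7]
side [290 177  17  23 242] [296.2 186.6]
side [302 183  44  77 938] [321.4 218.5]
```

```bash
python3 - <<'E'
from h import *
np.set_printoptions(precision=1,suppress=True)
ims={n:[] for n in('top','side')}
for i in range(4):
    d=load()
    for n in d: ims[n].append(d[n]['img'].astype(float))
A={n:np.mean(ims[n],0) for n in ims}
np.savez('avg.npz',**A)
crop(A['top'],148,205,125,75,6,'t3.png',.3)
crop(A['side'],238,330,100,75,8,'s3.png',.45)
for n in A:
    m=hsvmask(A[n].astype(np.uint8),0,6,130,60)|hsvmask(A[n].astype(np.uint8),172,180,130,60)
    k,l,st,ce=cv2.connectedComponentsWithStats(m)
    for i in range(1,k):
        if st[i,4]>30: print(n,st[i],ce[i])
g=cv2.cvtColor(A['top'].astype(np.float32),cv2.COLOR_RGB2GRAY)
# front top edge / panel lower edge / base front edge : per-column subpixel gradients
def edge(c0,c1,r0f,r1f,z,sgn):
    P=[]
    for c in range(c0,c1):
        r0=int(r0f(c));r1=int(r1f(c)); dd=sgn*np.diff(g[r0:r1,c]);dd=np.clip(dd,0,None); 
        P.append((c,r0+.5+(dd*np.arange(len(dd))).sum()/dd.sum()))
    P=np.array(P,np.float32); vx,vy,x0,y0=cv2.fitLine(P,cv2.DIST_HUBER,0,.01,.01).ravel()
    a=onz('top',(c0,y0+(c0-x0)*vy/vx),z);b=onz('top',(c1,y0+(c1-x0)*vy/vx),z)
    print('edge',a,b,'yaw deg',np.degrees(np.arctan2(-(a-b)[0],(a-b)[1])))
edge(187,254,lambda c:268-(c-187)*.05,lambda c:277-(c-187)*.05,5,1)
edge(184,240,lambda c:250-(c-184)*.05,lambda c:258-(c-184)*.05,80,-1)
E
```

```text
top [160 229  12  10  86] [166.1 233.5]
top [305 301   6  13  49] [307.7 307. ]
side [175 198   8  12  61] [178.5 203.3]
side [181 202   8  14  70] [185.  208.4]
side [160 207  22  26 229] [170.8 219.1]
side [151 224   9  14  79] [155.4 230.3]
side [158 230   9  15  86] [162.2 236.8]
side [165 237   9  15  84] [169.1 243.7]
side [141 242  17  23 184] [149.3 252.8]
side [155 256  10  16  94] [159.6 263.6]
side [130 262  18  25 197] [138.9 274. ]
side [148 278   7   9  53] [151.3 281.8]
side [363 295  13   6  49] [368.9 297.5]
side [291 351  11  25 174] [296.2 362.1]
edge [519.4 289.    5. ] [538.  121.7   5. ] yaw deg 6.326894518141042
edge [555.1 281.9  80. ] [569.8 148.7  80. ] yaw deg 6.296373056070163
```

View pics/t3.png

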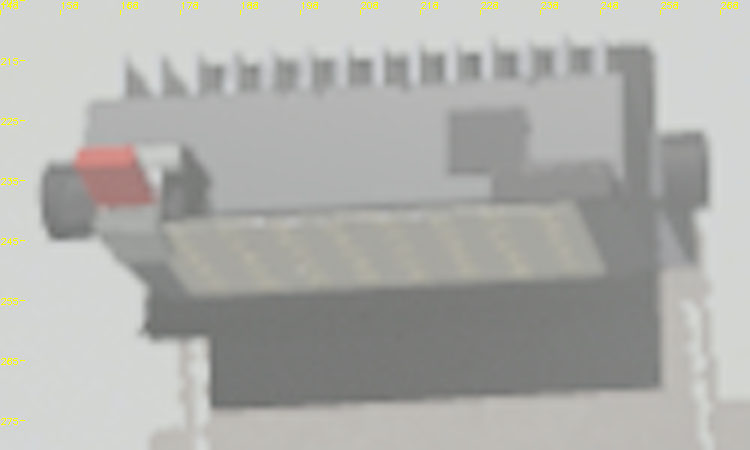

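View pics/s3.png

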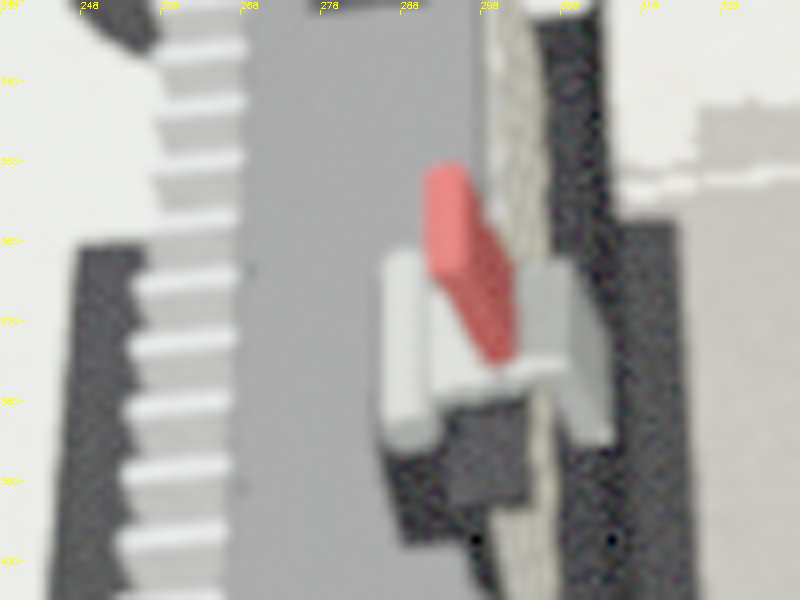

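```bash
cat >> h.py <<'E'
yaw=0.110; U=np.array([np.cos(yaw),np.sin(yaw),0]);V=np.array([-np.sin(yaw),np.cos(yaw),0])
HX=U*np.cos(.1)-np.array([0,0,np.sin(.1)]);HZ=U*np.sin(.1)+np.array([0,0,np.cos(.1)])
HR=np.c_[HX,V,HZ]
O=np.array([556.4,211.5,72.])
def h2w(p): return O+HR@np.array(p,float)
def w2h(X): return HR.T@(np.array(X)-O)
E
python3 - <<'E'
from h import *
np.set_printoptions(precision=1,suppress=True)
X,e=tri((293.75,357.5),(166.1,231.1)); print('tab end',X,e,w2h(X))
d=np.load('avg.npz')
pts={'boxTop':[(6,102,100),(6,-102,100),(56,102,100),(56,-102,100)],'eaveR':[(-5,-56,130),(-5,-100,130)],'eaveL':[(-5,56,130),(-5,100,130)],'lip':[(-6,-94,10),(-6,94,10)],'hinge':[(16,83,137),(16,61,137)],'face0':[(6,94,10),(6,-94,10)],
'tab':[h for h in[(-2,72,173)]]}
for n,(x,y,w,h,k) in {'top':(148,205,125,75,6),'side':(238,285,95,120,6)}.items():
    im=d[n].copy()
    crop(im,x,y,w,h,k,'tmp.png',.4); i=cv2.imread('pics/tmp.png')
    for c,(nm,pp) in enumerate(pts.items()):
        col=[(0,255,0),(0,0,255),(255,0,255),(0,255,255),(255,255,0),(255,0,0),(0,128,255)][c]
        for p in pp:
            q=(proj(n,h2w(p))[0]-[x,y]+.5)*k; cv2.circle(i,(int(q[0]),int(q[1])),4,col,1)
    cv2.imwrite(f'pics/ov_{n}.png',i)
E
```

```text
tab end [571.  282.4 239.1] 1.1700710625762354 [  5.5  68.9 168.5]
```

View pics/ov_top.png

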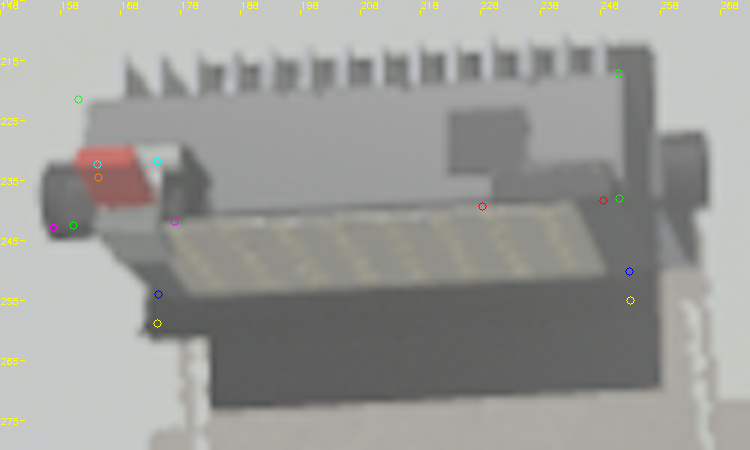

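View pics/ov_side.png

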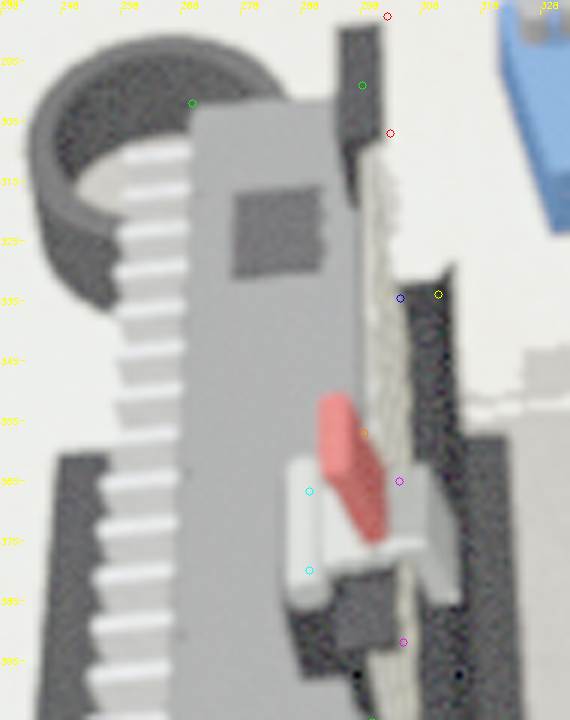

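```bash
python3 - <<'E'
from h import *
d=np.load('avg.npz')
def cc(n,x,y,w,h,k,name):
    g=cv2.cvtColor(d[n][y:y+h,x:x+w].astype(np.uint8),cv2.COLOR_RGB2GRAY)
    g=np.clip(g.astype(float)*2.2,0,255).astype(np.uint8)
    i=cv2.cvtColor(cv2.resize(g,None,fx=k,fy=k,interpolation=cv2.INTER_LINEAR),cv2.COLOR_GRAY2BGR)
    for a in range(0,w,5): cv2.putText(i,str(x+a),(int((a+.5)*k)-8,8),0,.3,(0,255,255),1); cv2.line(i,(int((a+.5)*k),10),(int((a+.5)*k),14),(0,255,255),1)
    for a in range(0,h,5): cv2.putText(i,str(y+a),(0,int((a+.5)*k)+4),0,.3,(0,255,255),1)
    cv2.imwrite('pics/'+name,i)
cc('top',222,212,45,60,10,'e1.png')
cc('top',150,220,45,45,12,'e2.png')
cc('side',270,285,50,55,11,'e3.png')
cc('side',270,345,50,75,8,'e4.png')
E
```

```text
(no output)
```

View pics/e1.png

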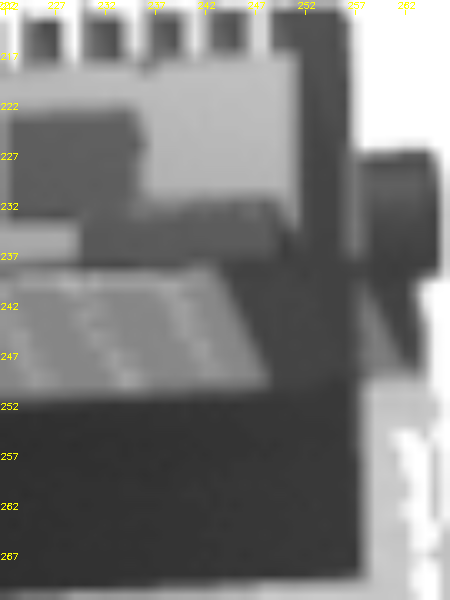

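View pics/e2.png

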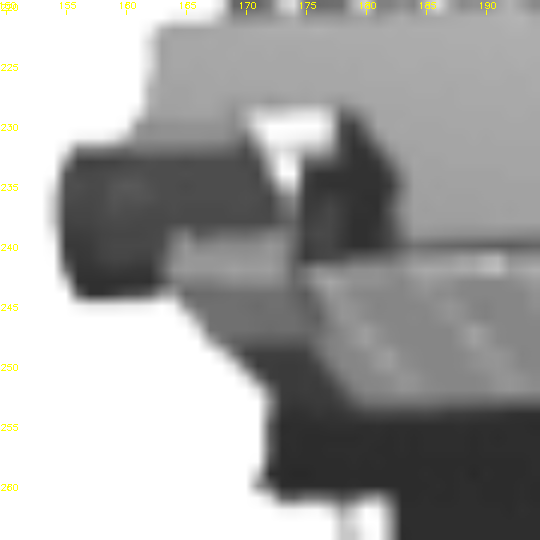

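View pics/e3.png

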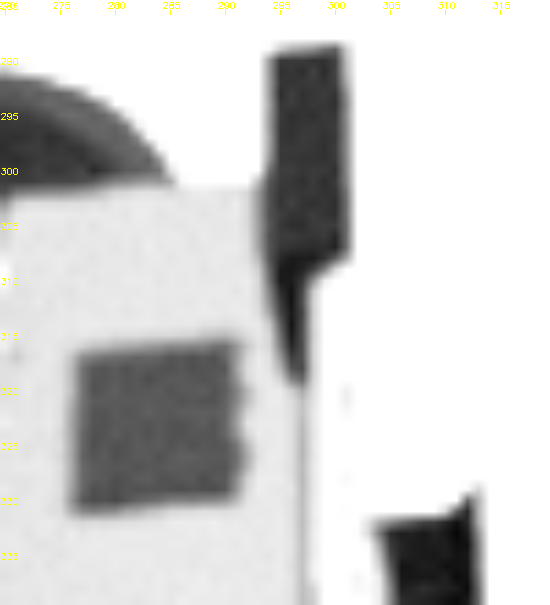

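View pics/e4.png

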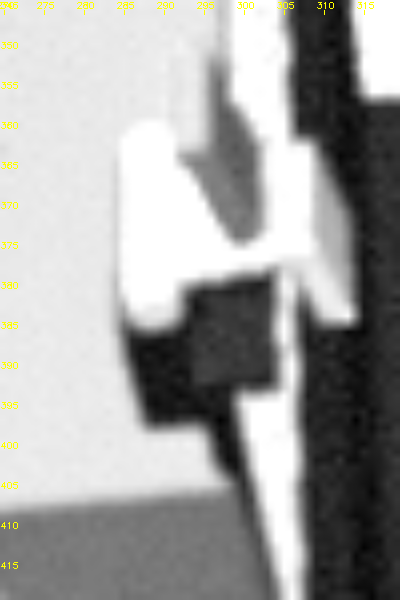

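```bash
python3 - <<'E'
from h import *
from scipy.optimize import least_squares
np.set_printoptions(precision=2,suppress=True)
M=[('side',(300.8,288.4),(-5,-100,130)),('side',(301.2,307.5),(-5,-56,130)),('side',(293,301.5),(6,-102,100)),('side',(270,302),(56,-102,100)),
('top',(229.3,237.5),(-5,-56,130)),('top',(250.3,236.8),(-5,-100,130)),('top',(162.4,221.2),(56,102,100)),('top',(251,216.6),(56,-102,100)),('top',(205.5,239),None),
('side',(269.8,301.8),(56,-102,100))]
print('eave near',*tri((301.2,307.5),(229.3,237.5)),w2h(tri((301.2,307.5),(229.3,237.5))[0]))
print('eave far',*tri((300.8,288.4),(250.3,236.8)),w2h(tri((300.8,288.4),(250.3,236.8))[0]))
print('box br',*tri((269.8,301.8),(251,216.6)),w2h(tri((269.8,301.8),(251,216.6))[0]))
def hw(q,p):
    c,s=np.cos(q[3]),np.sin(q[3]);u=np.array([c,s,0]);v=np.array([-s,c,0]);z=np.array([0,0,1.])
    return q[:3]+(u*np.cos(.1)-z*np.sin(.1))*p[0]+v*p[1]+(u*np.sin(.1)+z*np.cos(.1))*p[2]
M=[m for m in M if m[2]]
def f(q): return np.concatenate([(proj(n,hw(q,p))[0]-px) for n,px,p in M]+[[(q[3]-.11)*200,(q[2]-72)*.3]])
r=least_squares(f,[556,211,72,.11],loss='soft_l1');print(r.x);print(f(r.x)[:-2].reshape(-1,2))
E
```

```text
eave near [573.78 154.96 198.05] 1.7714203317819135 [ -1.57 -58.1  126.52]
eave far [578.71 109.54 195.35] 1.6940952343409568 [  -1.38 -103.79  123.83]
box br [633.02 116.6  164.95] 0.6876918132375891 [  56.13 -102.74   99.04]
[558.61 209.48  67.79   0.11]
[[ 0.08 -0.41]
 [ 0.14 -0.06]
 [ 3.79 -2.04]
 [-1.36  0.39]
 [ 0.04  0.92]
 [-0.89  0.62]
 [-0.32 -0.52]
 [ 0.8  -0.34]
 [-1.16  0.59]]
```

```bash
python3 - <<'E'
from h import *
from scipy.optimize import least_squares
np.set_printoptions(precision=2,suppress=True)
M=[('side',(300.8,288.4),(-5,-100,130)),('side',(301.2,307.5),(-5,-56,130)),('side',(294,308),None),('side',(269.8,301.8),(56,-102,100)),('side',(284.5,370.5),None),
('top',(229.3,237.5),(-5,-56,130)),('top',(250.3,236.8),(-5,-100,130)),('top',(162.4,221.2),(56,102,100)),('top',(251,216.6),(56,-102,100))]
M=[m for m in M if m[2]]
def hw(q,p):
    c,s=np.cos(q[3]),np.sin(q[3]);u=np.array([c,s,0]);v=np.array([-s,c,0]);z=np.array([0,0,1.])
    return q[:3]+(u*np.cos(.1)-z*np.sin(.1))*p[0]+v*p[1]+(u*np.sin(.1)+z*np.cos(.1))*p[2]
for w in(.05,20):
    def f(q): return np.concatenate([(proj(n,hw(q,p))[0]-px) for n,px,p in M]+[[(q[3]-.11)*300,(q[2]-72)*w]])
    r=least_squares(f,[556,211,72,.11]);print(r.x);print(f(r.x)[:-2].reshape(-1,2).tolist())
E
```

```text
[558.52 209.25  67.71   0.11]
[[0.14355452291425763, -0.4705021644222711], [0.20468954657081895, -0.13161132231516603], [-1.083477989504729, 0.5280974092509609], [0.1438491301219642, 0.967660803194974], [-0.7865453088273, 0.6722109668357348], [-0.2177601536362488, -0.4722001137349139], [0.9071883403176741, -0.2910373583096657]]
[557.91 210.39  72.     0.11]
[[0.3765075894299912, -1.7050399740286935], [0.4493064242954006, -1.326608180919095], [-0.9986745058818087, -0.6103858547526784], [-0.7298742603880441, 0.7737758960416556], [-1.5893877282559004, 0.4751496372629447], [-1.287995908652988, -0.7202234292612104], [0.14244662734111557, -0.5525049061418486]]
```

```bash
sed -i 's/^O=.*/O=np.array([558.2,210.,71.])/' h.py; cat >> h.py <<'E'
def toolR(jaw,t,u=U):
    # jaw: horizontal world dir of tool x; t deg: tool z tilts from down toward u
    t=np.radians(t); z=np.array([0,0,-1.])*np.cos(t)+u*np.sin(t); x=jaw-z*(jaw@z); x/=np.linalg.norm(x)
    return np.c_[x,np.cross(z,x),z]
def cur():
    from workcell import bot
    s=bot.sense(); return s,np.array(s['position']),Ro.from_euler('xyz',s['tool_rot']).as_matrix()
def plan(g,Rt,n=None,mm=35,deg=6.5,start=None):
    """rows to bring grasp point to g with orientation Rt, linear"""
    if start is None: s,p,R0=cur()
    else: p,R0=start
    p1=np.array(g)+19*Rt[:,2]
    rv=(Ro.from_matrix(R0.T@Rt)).as_rotvec()
    if n is None: n=max(1,int(np.ceil(max(np.linalg.norm(p1-p)/mm,np.degrees(np.linalg.norm(rv))/deg))))
    P,Rr=p,R0;out=[]
    for i in range(1,n+1):
        Rn=R0@Ro.from_rotvec(rv*i/n).as_matrix();Pn=p+(p1-p)*i/n
        out.append(np.r_[Rr.T@(Pn-P)/10,np.degrees(Ro.from_matrix(Rr.T@Rn).as_rotvec())]);P,Rr=Pn,Rn
    print(n,'rows'); print(json.dumps([[round(float(v),2) for v in r] for r in out])); return P,Rr
def status():
    s,p,R0=cur(); g=p-19*R0[:,2]
    np.set_printoptions(precision=1,suppress=True)
    print('t %.2f'%s['time'],'tcp',p,'grasp',g,'head',w2h(g),'F',np.array(s['wrist_force']),'w %.1f'%s['width'],'tilt->U %.1f'%np.degrees(np.arctan2(R0[:,2]@U,-R0[2,2])),'jawyaw %.1f'%np.degrees(np.arctan2(R0[1,0],R0[0,0])))
E
python3 - <<'E'
from h import *
g=h2w((2,72,163.5)); Rt=toolR(V,15); print(g)
plan(g-90*Rt[:,2],Rt)
E
```

```text
[568.49805369 283.57518404 233.48351419]
14 rows
[[-1.45, 3.05, -0.62, -1.05, 0.24, -1.81], [-1.55, 3.01, -0.58, -1.05, 0.24, -1.81], [-1.64, 2.97, -0.53, -1.05, 0.24, -1.81], [-1.73, 2.93, -0.48, -1.05, 0.24, -1.81], [-1.82, 2.88, -0.43, -1.05, 0.24, -1.81], [-1.91, 2.83, -0.39, -1.05, 0.24, -1.81], [-1.99, 2.78, -0.35, -1.05, 0.24, -1.81], [-2.08, 2.72, -0.3, -1.05, 0.24, -1.81], [-2.16, 2.66, -0.26, -1.05, 0.24, -1.81], [-2.25, 2.59, -0.22, -1.05, 0.24, -1.81], [-2.33, 2.52, -0.19, -1.05, 0.24, -1.81], [-2.4, 2.45, -0.15, -1.05, 0.24, -1.81], [-2.48, 2.38, -0.12, -1.05, 0.24, -1.81], [-2.55, 2.3, -0.08, -1.05, 0.24, -1.81]]
```

```bash
python3 -m pendant '[[-1.4,3.0,-1.0,-1,0.2,-1.8],[-1.5,3.0,-1.0,-1,0.2,-1.8],[-1.6,3.0,-1.0,-1,0.2,-1.8],[-1.7,2.9,-0.6,-1,0.2,-1.8],[-1.8,2.9,-0.5,-1,0.2,-1.8],[-1.9,2.8,-0.4,-1,0.2,-1.8],[-2,2.8,-0.3,-1,0.2,-1.8],[-2.1,2.7,-0.3,-1,0.2,-1.8]]' 4.4 10; python3 - <<'E'
from h import *
status()
g=h2w((2,72,163.5)); Rt=toolR(V,15)
plan(g-90*Rt[:,2],Rt)
E
```

```text
time: 1.37
position: [406.5, 426.0, 278.8]
tool_rot: [2.998, -0.009, 1.516]
wrist_force: [0.7, 0.0, 0.4]
width: 44.2
t 1.37 tcp [406.5 426.  278.8] grasp [403.7 426.  297.6] head [-151.8  231.7  212.5] F [0.7 0.  0.4] w 44.2 tilt->U 8.2 jawyaw 86.9
6 rows
[[-2.27, 2.56, -0.04, -1.12, 0.23, -1.56], [-2.34, 2.49, -0.0, -1.12, 0.23, -1.56], [-2.41, 2.43, 0.04, -1.12, 0.23, -1.56], [-2.47, 2.36, 0.07, -1.12, 0.23, -1.56], [-2.53, 2.29, 0.11, -1.12, 0.23, -1.56], [-2.6, 2.22, 0.14, -1.12, 0.23, -1.56]]
```

```bash
python3 -m pendant '[[-2.3,2.6,0,-1.1,0.2,-1.6],[-2.3,2.5,0,-1.1,0.2,-1.6],[-2.4,2.4,0,-1.1,0.2,-1.6],[-2.5,2.4,0.1,-1.1,0.2,-1.6],[-2.5,2.3,0.1,-1.1,0.2,-1.6],[-2.6,2.2,0.1,-1.1,0.2,-1.6],[0,0,0,0,0,0]]'; python3 - <<'E'
from h import *
status()
g=h2w((2,72,163.5)); Rt=toolR(V,15)
plan(g-60*Rt[:,2],Rt)
d=load()
s,p,R0=cur()
for n in d:
    print(n,proj(n,p),proj(n,g))
crop(d['top']['img'],130,180,120,90,6,'t4.png',.5)
crop(d['side']['img'],230,280,120,90,6,'s4.png',.5)
E
```

```text
time: 1.95
position: [562.5, 267.6, 308.2]
tool_rot: [2.869, 0.005, 1.685]
wrist_force: [-0.5, -0.8, -0.4]
width: 44.3
t 1.95 tcp [562.5 267.6 308.2] grasp [557.4 267.1 326.5] head [-20.   56.9 254.8] F [-0.5 -0.8 -0.4] w 44.3 tilt->U 15.6 jawyaw 96.5
2 rows
[[0.77, -0.61, 1.65, 0.31, 0.11, 0.16], [0.77, -0.6, 1.65, 0.31, 0.11, 0.16]]
side [[301.6 321. ]] [[295.2 360.6]]
top [[160.4 229.6]] [[166.1 233.1]]
```

View pics/t4.png

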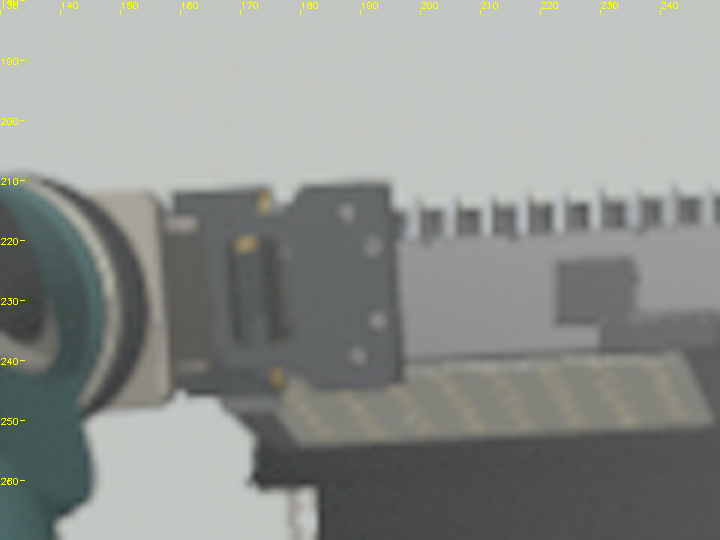

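View pics/s4.png

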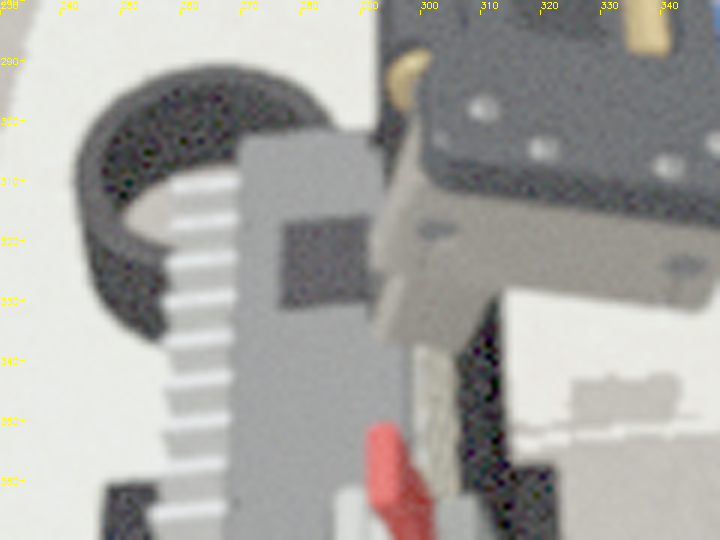

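The side view has the red tab at about (296,362) and the near fingertip at (300,336). The grasp point I computed projects within 1–2 px of the red blob in both views, so I'm going down onto the tab.

```bash
python3 -m pendant '[[0.8,-0.6,1.6,0.2,0,0.1],[0.8,-0.6,1.6,0.2,0,0.1],[0,0,0,0,0,0]]'; python3 - <<'E'
from h import *
status()
g=h2w((2,72,163.5)); Rt=toolR(V,15)
plan(g,Rt,mm=20)
E
```

```text
time: 2.3
position: [551.8, 292.5, 273.2]
tool_rot: [2.879, -0.001, 1.689]
wrist_force: [-1.1, -0.1, 0.1]
width: 44.2
t 2.30 tcp [551.8 292.5 273.2] grasp [546.9 291.9 291.5] head [-24.2  82.7 219.2] F [-1.1 -0.1  0.1] w 44.2 tilt->U 15.1 jawyaw 96.8
4 rows
[[-0.27, 0.12, 1.53, 0.01, -0.05, 0.11], [-0.27, 0.12, 1.53, 0.01, -0.05, 0.11], [-0.27, 0.12, 1.53, 0.01, -0.05, 0.11], [-0.27, 0.12, 1.53, 0.01, -0.05, 0.11]]
```

```bash
python3 -m pendant '[[-0.9,0.5,1.0,0,0,0],[0,0,1.5,0,0,0],[0,0,1.5,0,0,0],[0,0,1.5,0,0,0],[0,0,0,0,0,0]]'; python3 - <<'E'
from h import *
status()
g=h2w((2,72,163.5)); Rt=toolR(V,15)
plan(g,Rt,mm=20)
d=load()
crop(d['top']['img'],130,180,120,90,6,'t5.png',.5)
crop(d['side']['img'],250,310,100,90,6,'s5.png',.5)
E
```

```text
time: 2.72
position: [572.5, 288.9, 220.9]
tool_rot: [2.877, -0.003, 1.698]
wrist_force: [-1.1, -1.1, 0.1]
width: 43.9
t 2.72 tcp [572.5 288.9 220.9] grasp [567.5 288.2 239.2] head [  1.   76.7 169.2] F [-1.1 -1.1  0.1] w 43.9 tilt->U 15.2 jawyaw 97.3
1 rows
[[-0.49, -0.12, 0.56, 0.17, -0.41, 0.88]]
```

View pics/s5.png

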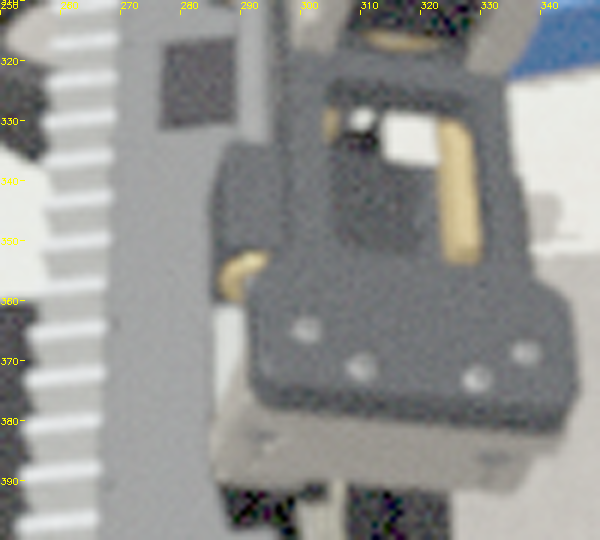

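The gripper now hides the tab, with its body around (310,375). I'll make the last small correction and pinch.

```bash
python3 -m pendant '[[-0.5,0,0.6,0,-0.4,0.8],[0,0,0,0,0,0]]'; python3 - <<'E'
from h import *
status()
E
python3 -m pendant '[[0,0,0,0,0,0],[0,0,0,0,0,0],[0,0,0,0,0,0],[0,0,0,0,0,0]]' 1.6 8;  python3 - <<'E'
from h import *
status()
E
```

```text
time: 2.98
position: [576.5, 284.9, 219.7]
tool_rot: [2.871, -0.003, 1.681]
wrist_force: [-1.0, -1.8, -0.6]
width: 44.0
t 2.98 tcp [576.5 284.9 219.7] grasp [571.5 284.3 238. ] head [  4.6  72.4 168.3] F [-1.  -1.8 -0.6] w 44.0 tilt->U 15.5 jawyaw 96.3
time: 3.32
position: [577.3, 284.3, 222.1]
tool_rot: [2.868, -0.003, 1.68]
wrist_force: [0.9, 0.2, -3.3]
width: 21.5
t 3.32 tcp [577.3 284.3 222.1] grasp [572.3 283.7 240.4] head [  5.   71.7 170.8] F [ 0.9  0.2 -3.3] w 21.5 tilt->U 15.7 jawyaw 96.3
```

The opening stopped at 21.5 mm on the 22 mm tab, so it's pinched. Next is the arc.

```bash
cat >> h.py <<'E'
def arc(a0,a1,r,t0,t1,n):
    s,p,R0=cur(); P,Rr=p,R0; out=[]
    for i in range(1,n+1):
        a=np.radians(a0+(a1-a0)*i/n); g=h2w((16+r*np.cos(a),w2h(p)[1],137+r*np.sin(a)))
        Rn=toolR(V,t0+(t1-t0)*i/n); Pn=g+19*Rn[:,2]
        out.append(np.r_[Rr.T@(Pn-P)/10,np.degrees(Ro.from_matrix(Rr.T@Rn).as_rotvec())]);P,Rr=Pn,Rn
    print(json.dumps([[round(float(v),2) for v in r] for r in out]))
E
python3 - <<'E'
from h import *
arc(108,62,35.5,15.7,-4,6)
E
```

```text
[[0.0, 0.36, 0.06, 3.26, -0.18, -0.06], [-0.0, 0.36, 0.09, 3.28, 0.0, -0.0], [0.0, 0.35, 0.13, 3.28, -0.0, 0.0], [-0.0, 0.34, 0.16, 3.28, 0.0, -0.0], [0.0, 0.32, 0.2, 3.28, -0.0, -0.0], [0.0, 0.31, 0.23, 3.28, 0.0, -0.0]]
```

```bash
python3 -m pendant '[[0,0.36,0.06,3.3,-0.1,0],[0,0.36,0.1,3.3,0,0],[0,0.35,0.13,3.3,0,0],[0,0.34,0.16,3.3,0,0],[0,0.32,0.2,3.3,0,0],[0,0.31,0.23,3.3,0,0]]';  python3 - <<'E'
from h import *
status()
s,p,R0=cur();h=w2h(p-19*R0[:,2]);print('ang',np.degrees(np.arctan2(h[2]-137,h[0]-16)),np.hypot(h[2]-137,h[0]-16))
E
```

```text
time: 3.82
position: [589.9, 285.7, 219.2]
tool_rot: [-3.044, -0.001, 1.686]
wrist_force: [-2.1, -1.5, 3.3]
width: 21.9
t 3.82 tcp [589.9 285.7 219.2] grasp [591.8 285.9 238.1] head [ 24.8  71.8 170.4] F [-2.1 -1.5  3.3] w 21.9 tilt->U -5.6 jawyaw 96.6
ang 75.23530241438242 34.58791928626678
```

```bash
python3 - <<'E'
from h import *
arc(75,20,34.6,-5.6,-28,8)
E
```

```text
[[-0.0, 0.31, 0.13, 2.82, -0.03, 0.28], [0.0, 0.29, 0.16, 2.8, -0.0, 0.0], [-0.0, 0.28, 0.18, 2.8, 0.0, -0.0], [0.0, 0.26, 0.21, 2.8, 0.0, -0.0], [-0.0, 0.25, 0.23, 2.8, -0.0, 0.0], [0.0, 0.23, 0.26, 2.8, -0.0, -0.0], [-0.0, 0.21, 0.28, 2.8, -0.0, 0.0], [-0.0, 0.19, 0.3, 2.8, 0.0, -0.0]]
```

```bash
python3 -m pendant '[[0,0.33,0.13,2.8,0,0.2],[0,0.31,0.16,2.8,0,0],[0,0.3,0.18,2.8,0,0],[0,0.28,0.21,2.8,0,0],[0,0.27,0.23,2.8,0,0]]';  python3 - <<'E'
from h import *
status()
s,p,R0=cur();h=w2h(p-19*R0[:,2]);a=np.degrees(np.arctan2(h[2]-137,h[0]-16));r=np.hypot(h[2]-137,h[0]-16);print('ang',a,r)
arc(a,18,r,-19,-30,5)
E
```

```text
time: 4.23
position: [600.3, 286.8, 209.4]
tool_rot: [-2.78, -0.001, 1.683]
wrist_force: [-2.5, -0.9, 1.7]
width: 21.7
t 4.23 tcp [600.3 286.8 209.4] grasp [607.  287.5 227.2] head [ 41.2  71.7 161.1] F [-2.5 -0.9  1.7] w 21.7 tilt->U -20.7 jawyaw 96.5
ang 43.78705522901307 34.84455870836187
[[-0.0, 0.24, 0.17, 0.5, -0.02, 0.17], [0.0, 0.17, 0.19, 2.2, 0.0, -0.0], [0.0, 0.16, 0.21, 2.2, 0.0, 0.0], [-0.0, 0.15, 0.22, 2.2, 0.0, 0.0], [0.0, 0.14, 0.23, 2.2, 0.0, -0.0]]
```

```bash
python3 -m pendant '[[0,0.26,0.22,2,0,0.1],[0,0.2,0.24,2,0,0],[0,0.18,0.26,2,0,0],[0,0.16,0.28,2,0,0],[0,0.14,0.28,2,0,0]]';  python3 - <<'E'
from h import *
status()
s,p,R0=cur();h=w2h(p-19*R0[:,2]);a=np.degrees(np.arctan2(h[2]-137,h[0]-16));r=np.hypot(h[2]-137,h[0]-16);print('ang',a,r)
E
```

```text
time: 4.65
position: [604.0, 287.3, 196.7]
tool_rot: [-2.595, -0.002, 1.682]
wrist_force: [-1.8, -1.8, 10.6]
width: 21.6
t 4.65 tcp [604.  287.3 196.7] grasp [613.8 288.3 213. ] head [ 49.4  71.8 147.6] F [-1.8 -1.8 10.6] w 21.6 tilt->U -31.3 jawyaw 96.4
ang 17.65995027483103 35.040053125787175
```

The upward force rose to 10.6 N at about 18°, which matches the stop. I'll let go and check.

```bash
python3 -m pendant '[[0,0,-0.1,0,0,0],[0,0,0,0,0,0],[0,0,0,0,0,0],[0,0,-1,0,0,0],[0,0,-2,0,0,0],[0,0,-3,-3,0,0],[0,0,-3,-5,0,0],[0,0,-3,-5,0,0]]' 4.4; python3 -m pendant '[[3.5,-1,-2,-5,0,0],[3.5,-1,-2,-5,0,0],[3.5,-1,-1,-5,0,0],[3.5,-1,0,-5,0,0]]' 4.4; python3 - <<'E'
from h import *
status()
d=load()
cv2.imwrite('pics/s6f.png',d['side']['img'][:,:,::-1])
crop(d['top']['img'],130,180,120,90,6,'t6.png',.5)
crop(d['side']['img'],230,310,100,90,6,'s6.png',.5)
E
```

```text
time: 5.32
position: [661.1, 293.0, 293.0]
tool_rot: [-2.813, 0.004, 1.682]
wrist_force: [0.7, -0.5, 0.3]
width: 44.1
time: 5.65
position: [630.7, 422.4, 360.9]
tool_rot: [3.084, 0.001, 1.661]
wrist_force: [0.3, 1.0, -0.3]
width: 43.7
t 5.65 tcp [630.7 422.4 360.9] grasp [629.6 422.3 379.9] head [ 63.  203.2 316.8] F [ 0.3  1.  -0.3] w 43.7 tilt->U 3.3 jawyaw 95.2
```

View pics/s6.png

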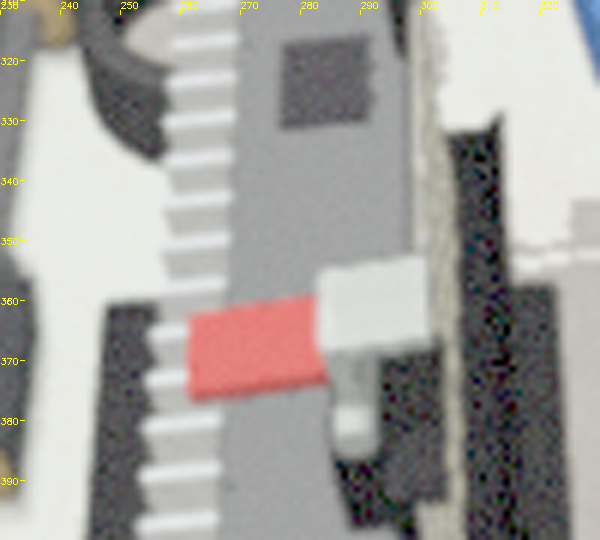

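View pics/t6.png

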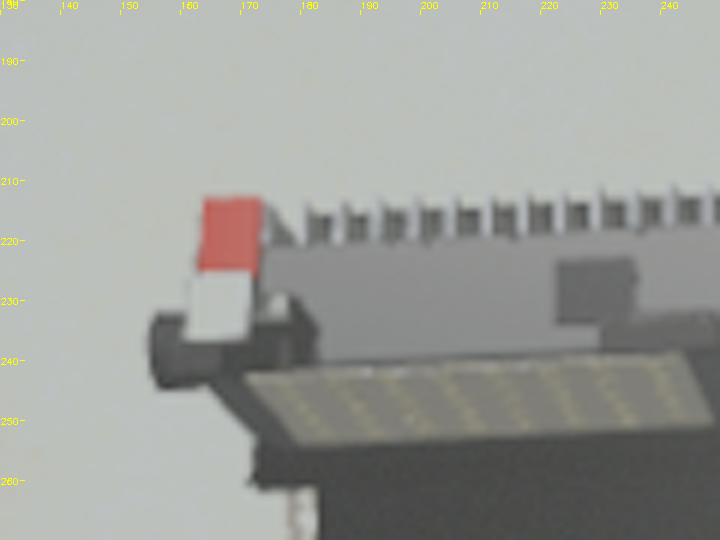

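The side view shows the red tab lying back over the box at (270,368) and the arm standing at (290,360). The top view agrees, with red at (168,219): the latch is fully open. Next is the amber filter's pose.

```bash
python3 - <<'E'
from h import *
np.set_printoptions(precision=2,suppress=True)
a,ea=tri((331.1,219.6),(366.8,267.7));b,eb=tri((338.6,177.7),(441.6,276.9))
print(a,b,ea,eb,np.linalg.norm(a-b))
psi=-np.arctan2((a-b)[0],(a-b)[1]);print('psi',psi)
th=np.radians(25);u=np.array([np.cos(psi),np.sin(psi),0]);v=np.array([-np.sin(psi),np.cos(psi),0])
FX=u*np.cos(th)+np.array([0,0,np.sin(th)]);FZ=-u*np.sin(th)+np.array([0,0,np.cos(th)])
org=(a+b)/2-3*FX-120*FZ;print('origin',org)
F=np.c_[FX,v,FZ]
P={'rear top +':(3,85,120),'rear top -':(3,-85,120),'f+':(-3,85,120),'tabtop':(3,15,162),'tabtop2':(3,-15,162),'tabf':(-7,15,162),'tabf2':(-7,-15,162)}
d=load()
for n,(x,y,w,h,k) in {'top':(352,235,95,60,8),'side':(290,165,70,70,8)}.items():
    crop(d[n]['img'],x,y,w,h,k,'tmp.png',.5); i=cv2.imread('pics/tmp.png')
    for p in P.values():
        q=(proj(n,org+F@np.array(p,float))[0]-[x,y]+.5)*k; cv2.circle(i,(int(q[0]),int(q[1])),4,(255,0,255),1)
    cv2.imwrite(f'pics/of_{n}.png',i)
E
```

```text
[ 536.17 -152.66  141.01] [ 525.32 -322.82  139.44] 1.0593217283794232 0.953200795515778 170.51439541590995
psi -0.0636645070796854
origin [ 578.64 -240.79   30.2 ]
```

View pics/of_top.png

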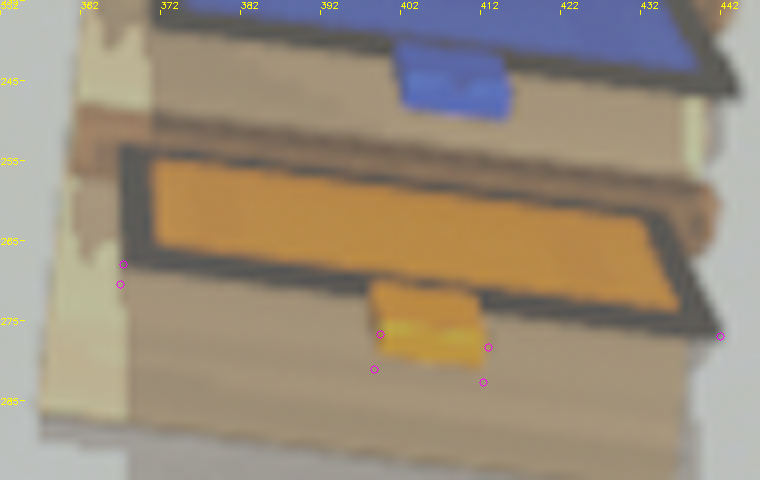

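View pics/of_side.png

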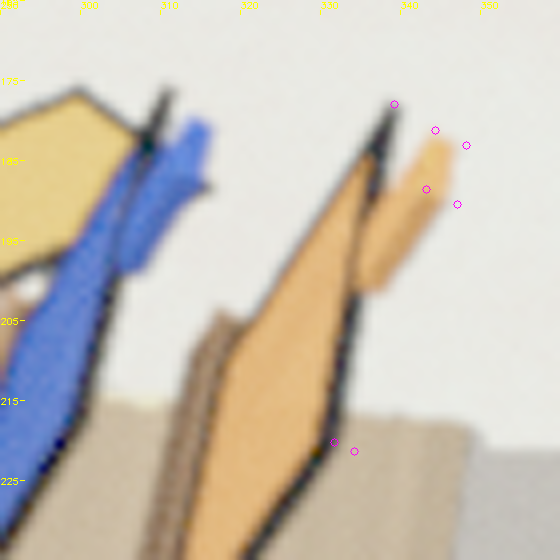

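```bash
python3 - <<'E'
from h import *
psi=-.064;th=np.radians(25);u=np.array([np.cos(psi),np.sin(psi),0]);v=np.array([-np.sin(psi),np.cos(psi),0])
FX=u*np.cos(th)+np.array([0,0,np.sin(th)]);FZ=-u*np.sin(th)+np.array([0,0,np.cos(th)])
org=np.array([584.1,-241.1,32.7]);F=np.c_[FX,v,FZ]
P=[(-3,85,120),(-3,-85,120),(3,15,162),(3,-15,162),(-7,15,162),(-7,-15,162),(-7,15,120),(-7,-15,120)]
d=load()
o=[]
for n,(x,y,w,h,k) in {'top':(360,255,90,35,8),'side':(310,165,60,65,8)}.items():
    crop(d[n]['img'],x,y,w,h,k,'tmp.png',.5); i=cv2.imread('pics/tmp.png')
    for p in P:
        q=(proj(n,org+F@np.array(p,float))[0]-[x,y]+.5)*k; cv2.circle(i,(int(q[0]),int(q[1])),3,(255,0,255),1)
    i=cv2.copyMakeBorder(i,0,0,0,720-i.shape[1],0); o.append(i)
i=np.vstack(o);cv2.imwrite('pics/of2.png',cv2.resize(i,None,fx=.74,fy=.74,interpolation=cv2.INTER_AREA))
E
```

```text
(no output)
```

View pics/of2.png

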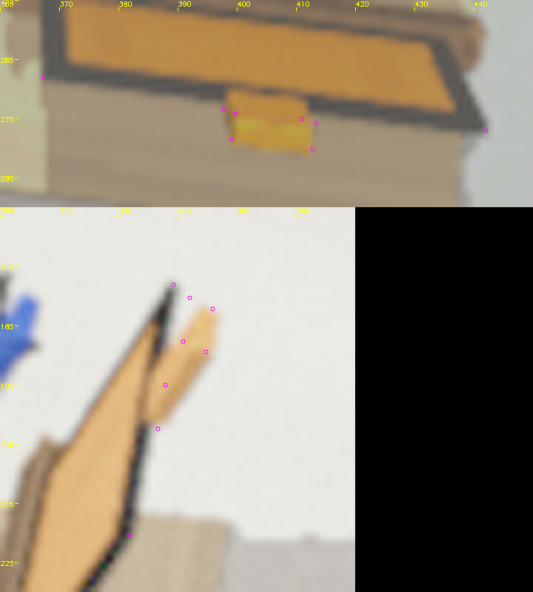

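Both corner and tab overlays now agree to about 1 px, so the filter origin is about (583.5,-241,34.5). Moving to the pre-grasp pose.

```bash
cat >> h.py <<'E'
psi=-.064
fu=np.array([np.cos(psi),np.sin(psi),0]);fv=np.array([-np.sin(psi),np.cos(psi),0])
RF=toolR(fv,25,fu); GF=np.array([519.7,-237.,167.])
E
python3 - <<'E'
from h import *
plan(GF-90*RF[:,2],RF,mm=38)
E
```

```text
18 rows
[[-3.55, -1.14, 0.66, -1.24, -0.1, 0.48], [-3.56, -1.12, 0.64, -1.24, -0.1, 0.48], [-3.56, -1.11, 0.63, -1.24, -0.1, 0.48], [-3.57, -1.09, 0.61, -1.24, -0.1, 0.48], [-3.58, -1.07, 0.59, -1.24, -0.1, 0.48], [-3.59, -1.05, 0.57, -1.24, -0.1, 0.48], [-3.6, -1.04, 0.56, -1.24, -0.1, 0.48], [-3.6, -1.02, 0.54, -1.24, -0.1, 0.48], [-3.61, -1.0, 0.53, -1.24, -0.1, 0.48], [-3.62, -0.98, 0.51, -1.24, -0.1, 0.48], [-3.63, -0.96, 0.5, -1.24, -0.1, 0.48], [-3.63, -0.94, 0.48, -1.24, -0.1, 0.48], [-3.64, -0.92, 0.47, -1.24, -0.1, 0.48], [-3.65, -0.9, 0.46, -1.24, -0.1, 0.48], [-3.65, -0.88, 0.44, -1.24, -0.1, 0.48], [-3.66, -0.85, 0.43, -1.24, -0.1, 0.48], [-3.67, -0.83, 0.42, -1.24, -0.1, 0.48], [-3.67, -0.81, 0.41, -1.24, -0.1, 0.48]]
```

```bash
python3 -m pendant '[[-3.5,-1.1,0.2,-1.2,0,0.5],[-3.5,-1.1,0.2,-1.2,0,0.5],[-3.5,-1.1,0.2,-1.2,0,0.5],[-3.5,-1.1,0.2,-1.2,0,0.5],[-3.6,-1.1,0.2,-1.2,0,0.5],[-3.6,-1.1,0.4,-1.2,0,0.5],[-3.6,-1.1,0.4,-1.2,0,0.5],[-3.6,-1.1,0.5,-1.2,0,0.5],[-3.6,-1,0.5,-1.2,0,0.5],[-3.6,-1,0.5,-1.2,0,0.5]]' 5.6;  python3 - <<'E'
from h import *
status()
plan(GF-90*RF[:,2],RF,mm=37)
E
```

```text
time: 6.78
position: [548.4, 31.0, 297.3]
tool_rot: [2.886, 0.002, 1.543]
wrist_force: [0.6, -1.1, 0.7]
width: 56.2
t 6.78 tcp [548.4  31.  297.3] grasp [543.6  31.2 315.7] head [ -58.4 -176.1  240.1] F [ 0.6 -1.1  0.7] w 56.2 tilt->U 14.5 jawyaw 88.4
8 rows
[[-3.34, -0.83, 0.64, -1.29, -0.07, 0.25], [-3.35, -0.83, 0.63, -1.29, -0.07, 0.25], [-3.35, -0.83, 0.61, -1.29, -0.07, 0.25], [-3.35, -0.83, 0.6, -1.29, -0.07, 0.25], [-3.36, -0.83, 0.58, -1.29, -0.07, 0.25], [-3.36, -0.83, 0.57, -1.29, -0.07, 0.25], [-3.36, -0.82, 0.56, -1.29, -0.07, 0.25], [-3.36, -0.82, 0.54, -1.29, -0.07, 0.25]]
```

```bash
python3 -m pendant '[[-3.3,-0.8,0.5,-1.3,0,0.2],[-3.3,-0.8,0.5,-1.3,0,0.2],[-3.3,-0.8,0.5,-1.3,0,0.2],[-3.3,-0.8,0.5,-1.3,0,0.2],[-3.3,-0.8,0.5,-1.3,0,0.2],[-3.3,-0.8,0.5,-1.3,0,0.2],[-3.0,-0.8,0.5,-1.3,0,0.2],[0,0,0,0,0,0]]';  python3 - <<'E'
from h import *
status()
plan(GF-35*RF[:,2],RF,mm=20)
d=load(); s,p,R0=cur()
for n in d: print(n,proj(n,p),proj(n,GF))
crop(d['top']['img'],352,215,100,80,7,'t7.png',.5)
crop(d['side']['img'],280,140,90,80,7,'s7.png',.6)
E
```

```text
time: 7.45
position: [481.9, -233.3, 242.5]
tool_rot: [2.72, -0.0, 1.47]
wrist_force: [-0.3, 0.5, -0.3]
width: 55.9
t 7.45 tcp [ 481.9 -233.3  242.5] grasp [ 474.2 -232.5  259.8] head [-150.3 -430.6  174.7] F [-0.3  0.5 -0.3] w 55.9 tilt->U 23.7 jawyaw 84.2
4 rows
[[-0.0, 0.09, 1.71, -0.21, 0.21, -0.48], [-0.01, 0.08, 1.71, -0.21, 0.21, -0.48], [-0.02, 0.08, 1.71, -0.21, 0.21, -0.48], [-0.03, 0.07, 1.71, -0.21, 0.21, -0.48]]
side [[357.3 162.2]] [[340.3 188.4]]
top [[405.9 285.6]] [[405.4 275. ]]
```

View pics/s7.png

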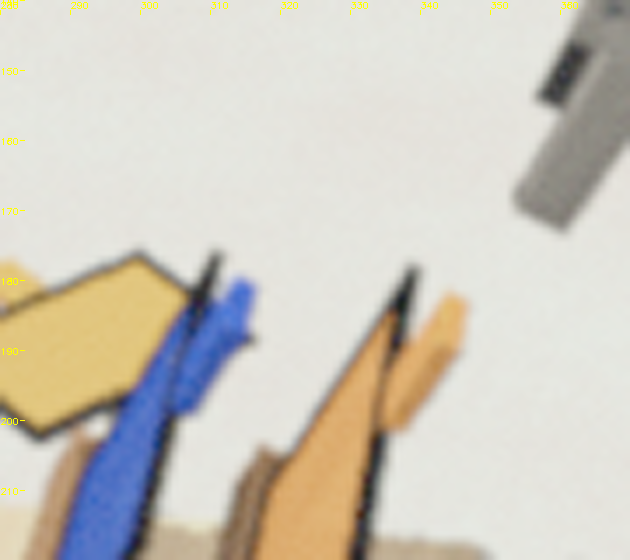

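View pics/t7.png

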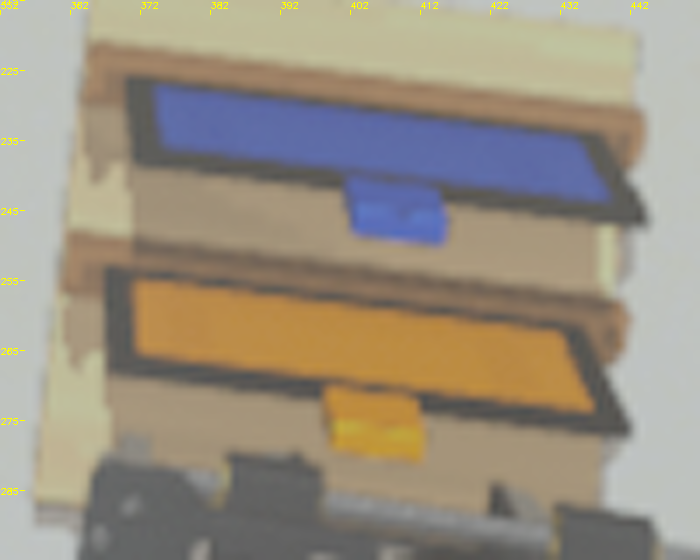

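The side view shows the near fingertip at about (357,170), up along the line of the amber tab at (341,192). The grasp point projects onto the tab in both views, so I'm going down along it.

```bash
python3 -m pendant '[[0,0.1,1.7,-0.3,0.2,-0.5],[0,0.1,1.7,-0.3,0.2,-0.5],[0,0.1,1.7,-0.3,0.2,-0.5],[0,0.1,1.6,-0.3,0.2,-0.5],[0,0,0,0,0,0]]';  python3 - <<'E'
from h import *
status()
plan(GF,RF,mm=15)
d=load()
crop(d['top']['img'],352,215,100,80,7,'t8.png',.5)
crop(d['side']['img'],280,140,90,80,7,'s8.png',.6)
E
```

```text
time: 7.97
position: [520.4, -229.9, 184.2]
tool_rot: [2.696, -0.001, 1.516]
wrist_force: [0.1, 1.1, -0.3]
width: 55.9
t 7.97 tcp [ 520.4 -229.9  184.2] grasp [ 512.2 -229.5  201.3] head [-106.5 -431.8  120.3] F [ 0.1  1.1 -0.3] w 55.9 tilt->U 25.3 jawyaw 86.9
3 rows
[[-0.24, -0.26, 1.14, 0.18, -0.1, 0.15], [-0.24, -0.26, 1.15, 0.18, -0.1, 0.15], [-0.24, -0.25, 1.15, 0.18, -0.1, 0.15]]
```

View pics/s8.png

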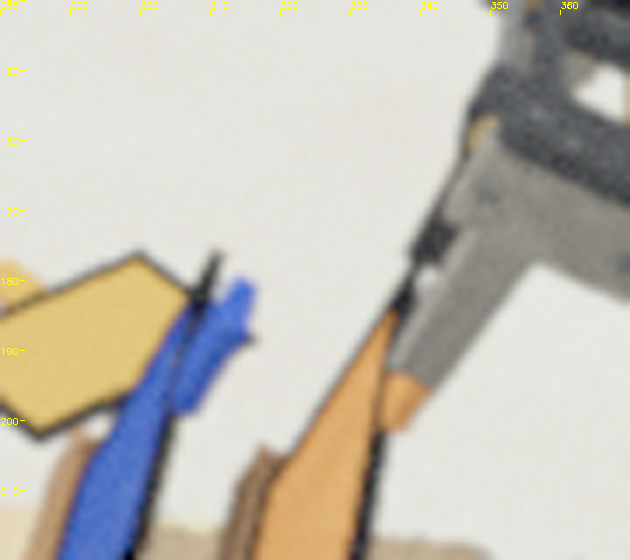

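View pics/t8.png

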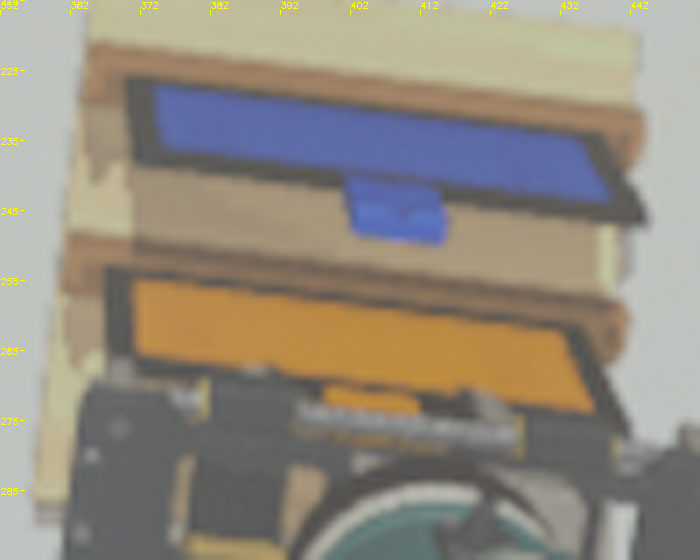

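```bash
python3 -m pendant '[[-0.35,-0.1,1.0,0.1,0,0.1],[-0.35,-0.1,1.1,0.1,0,0.1],[0,-0.1,1,0,0,0],[0,0,0,0,0,0]]';  python3 - <<'E'
from h import *
status()
plan(GF,RF,mm=15)
d=load()
crop(d['side']['img'],280,140,90,80,7,'s9.png',.6)
E
```

```text
time: 8.4
position: [533.3, -238.0, 161.7]
tool_rot: [2.69, -0.002, 1.513]
wrist_force: [-0.1, 1.5, -0.0]
width: 55.8
t 8.40 tcp [ 533.3 -238.   161.7] grasp [ 525.  -237.6  178.8] head [ -92.5 -441.2   99.1] F [-0.1  1.5 -0. ] w 55.8 tilt->U 25.6 jawyaw 86.7
1 rows
[[0.01, -1.02, 0.83, 0.87, -0.26, 0.26]]
```

View pics/s9.png

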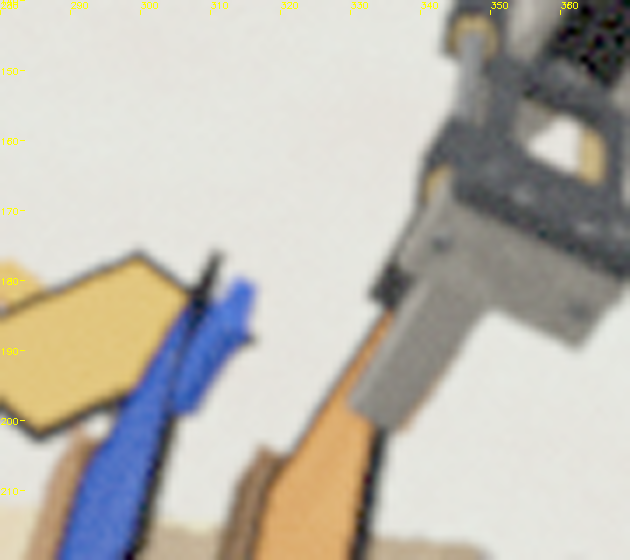

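The finger covers the tab but sits about 1 cm too far from the robot, since a strip of amber still shows at its right edge (337,201). I'll correct that and pinch.

```bash
python3 -m pendant '[[0,-0.9,0.2,0.4,-0.2,0.2],[0,-0.1,0.5,0,0,0],[0,0,0,0,0,0]]';  python3 - <<'E'
from h import *
status()
plan(GF,RF,mm=15)
d=load()
crop(d['side']['img'],280,140,90,80,7,'s10.png',.6)
E
```

```text
time: 8.75
position: [527.7, -238.2, 154.7]
tool_rot: [2.692, 0.001, 1.508]
wrist_force: [0.7, 0.8, 0.0]
width: 55.9
t 8.75 tcp [ 527.7 -238.2  154.7] grasp [ 519.4 -237.6  171.8] head [ -97.3 -440.7   91.5] F [0.7 0.8 0. ] w 55.9 tilt->U 25.4 jawyaw 86.4
1 rows
[[0.07, -0.21, 0.44, 0.78, 0.03, 0.07]]
```

View pics/s10.png

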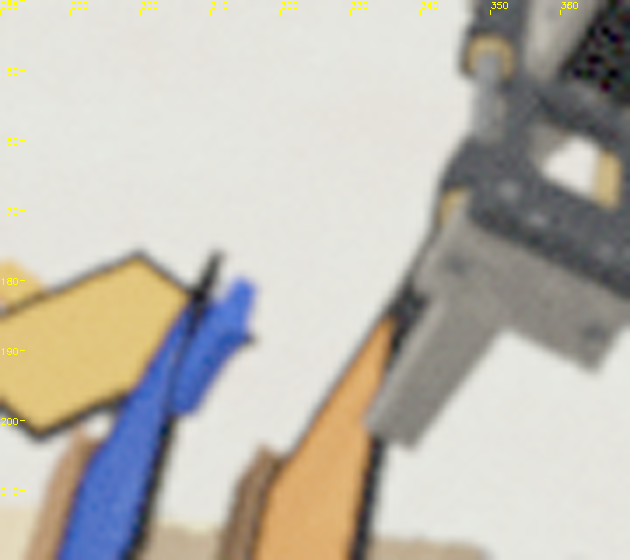

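The finger now covers the whole tab. Closing.

```bash
python3 -m pendant '[[0,0,0.1,0,0,0],[0,0,0,0,0,0],[0,0,0,0,0,0],[0,0,0,0,0,0],[0,0,0,0,0,0]]' 2.4 35;  python3 - <<'E'
from h import *
status()
E
```

```text
time: 9.27
position: [528.5, -238.2, 154.6]
tool_rot: [2.691, 0.0, 1.508]
wrist_force: [0.3, -0.6, 0.1]
width: 29.9
t 9.27 tcp [ 528.5 -238.2  154.6] grasp [ 520.3 -237.6  171.7] head [ -96.5 -440.8   91.5] F [ 0.3 -0.6  0.1] w 29.9 tilt->U 25.5 jawyaw 86.4
```

```bash
python3 -m pendant '[[0,0,-0.5,0,0,0],[0,0,-0.8,0,0,0],[0,0,-1,0,0,0],[0,0,-1.2,0,0,0],[0,0,-1.5,0,0,0],[0,0,-1.5,0,0,0],[0,0,-1.5,0,0,0],[0,0,0,0,0,0]]';  python3 - <<'E'
from h import *
status()
d=load()
crop(d['top']['img'],352,215,100,80,7,'t11.png',.5)
crop(d['side']['img'],270,130,100,90,7,'s11.png',.6)
E
```

```text
time: 9.93
position: [493.5, -236.8, 230.0]
tool_rot: [2.69, 0.003, 1.505]
wrist_force: [0.6, 0.1, -2.8]
width: 29.6
t 9.93 tcp [ 493.5 -236.8  230. ] grasp [ 485.2 -236.2  247. ] head [-138.5 -435.5  163. ] F [ 0.6  0.1 -2.8] w 29.6 tilt->U 25.5 jawyaw 86.2
```

View pics/s11.png

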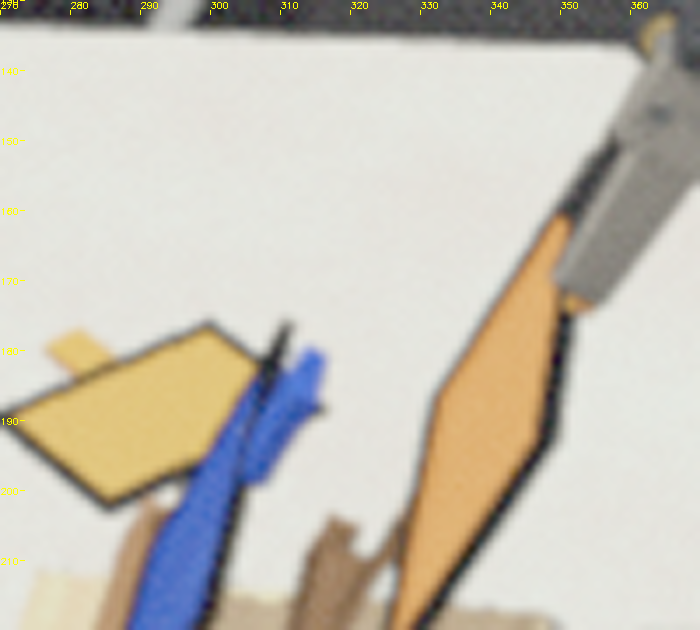

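The filter came up cleanly: the weight reads 2.8 N, the side view has it clear of the trough, and the blue one is unchanged. I'm carrying it to a waypoint in front of the light.

```bash
sed -i 's/^O=.*/O=np.array([558.2,210.,71.5])/' h.py; cat >> h.py <<'E'
DZ,DX=150.5,0.6
def filt(ox,oy,oz,phi,dyaw=0.):
    """tool target (grasp,R) so filter origin is at head (ox,oy,oz), leaning phi deg from light"""
    f=np.radians(phi); FX=HX*np.cos(f)+HZ*np.sin(f); FZ=-HX*np.sin(f)+HZ*np.cos(f)
    return h2w((ox,oy,oz))+DZ*FZ+DX*FX, np.c_[V,FX,-FZ]
def fstat():
    s,p,R0=cur(); g=p-19*R0[:,2]; o=g+DZ*R0[:,2]-DX*R0[:,1]; z=-R0[:,2]
    print('filter origin head',w2h(o),'phi %.1f'%np.degrees(np.arctan2(-z@HX,z@HZ)),'yaw err deg %.2f'%np.degrees(np.arcsin(R0[:,0]@HX)),'roll %.2f'%np.degrees(np.arcsin(R0[:,0]@HZ)),'F head',HR.T@np.array(s['wrist_force']))
E
python3 - <<'E'
from h import *
status()
g,Rt=filt(-70,0,80,27.5); print(g)
plan(g,Rt,mm=36)
E
```

```text
t 10.03 tcp [ 493.2 -235.7  227.6] grasp [ 485.  -235.1  244.7] head [-138.3 -434.4  160.2] F [ 0.9  0.4 -3.4] w 29.7 tilt->U 25.3 jawyaw 86.3
[442.  197.2 298.1]
13 rows
[[3.31, -0.32, -0.61, 0.3, 0.32, -0.7], [3.31, -0.28, -0.59, 0.3, 0.32, -0.7], [3.32, -0.25, -0.57, 0.3, 0.32, -0.7], [3.33, -0.21, -0.55, 0.3, 0.32, -0.7], [3.33, -0.17, -0.53, 0.3, 0.32, -0.7], [3.34, -0.13, -0.52, 0.3, 0.32, -0.7], [3.34, -0.09, -0.5, 0.3, 0.32, -0.7], [3.34, -0.06, -0.48, 0.3, 0.32, -0.7], [3.35, -0.02, -0.46, 0.3, 0.32, -0.7], [3.35, 0.02, -0.44, 0.3, 0.32, -0.7], [3.35, 0.06, -0.42, 0.3, 0.32, -0.7], [3.35, 0.1, -0.4, 0.3, 0.32, -0.7], [3.35, 0.14, -0.39, 0.3, 0.32, -0.7]]
```

```bash
python3 -m pendant '[[1,-0.3,-0.8,0.3,0.3,-0.7],[2,-0.3,-0.8,0.3,0.3,-0.7],[3,-0.3,-0.6,0.3,0.3,-0.7],[3.3,-0.3,-0.6,0.3,0.3,-0.7],[3.3,-0.2,-0.5,0.3,0.3,-0.7],[3.3,-0.2,-0.5,0.3,0.3,-0.7],[3.3,-0.1,-0.5,0.3,0.3,-0.7],[3.3,-0.1,-0.5,0.3,0.3,-0.7],[3.3,0,-0.4,0.3,0.3,-0.7],[3.3,0,-0.4,0.3,0.3,-0.7]]';  python3 - <<'E'
from h import *
status();fstat()
g,Rt=filt(-70,0,80,27.5)
plan(g,Rt,mm=33)
E
```

```text
time: 10.87
position: [442.7, 62.6, 255.4]
tool_rot: [2.78, 0.004, 1.631]
wrist_force: [0.9, 0.3, -2.5]
width: 29.9
t 10.87 tcp [442.7  62.6 255.4] grasp [436.   62.2 273.1] head [-157.1 -133.4  186.9] F [ 0.9  0.3 -2.5] w 29.9 tilt->U 20.7 jawyaw 93.5
filter origin head [ -90.7 -136.7   51.9] phi 26.4 yaw err deg 2.86 roll 0.04 F head [ 1.2  0.2 -2.4]
5 rows
[[2.69, 0.45, -0.38, -0.21, 0.25, -0.51], [2.69, 0.48, -0.36, -0.21, 0.25, -0.51], [2.69, 0.5, -0.35, -0.21, 0.25, -0.51], [2.68, 0.53, -0.34, -0.21, 0.25, -0.51], [2.68, 0.55, -0.32, -0.21, 0.25, -0.51]]
```

```bash
python3 -m pendant '[[2.8,0.4,-0.4,-0.2,0.2,-0.5],[2.7,0.4,-0.4,-0.2,0.2,-0.5],[2.5,0.5,-0.3,-0.2,0.2,-0.5],[1.8,0.5,-0.3,-0.2,0.2,-0.5],[1,0.4,-0.2,-0.2,0.2,-0.5],[0,0,0,0,0,0]]';  python3 - <<'E'
from h import *
status();fstat()
d=load()
cv2.imwrite('pics/s12.png',d['side']['img'][:,:,::-1]);cv2.imwrite('pics/t12.png',d['top']['img'][:,:,::-1])
g,Rt=filt(1.7-27.7,0,57,27.5)
plan(g,Rt,mm=15)
E
```

```text
time: 11.37
position: [441.6, 184.1, 268.8]
tool_rot: [2.783, 0.003, 1.694]
wrist_force: [0.1, -0.2, -2.7]
width: 30.0
t 11.37 tcp [441.6 184.1 268.8] grasp [435.  183.3 286.6] head [-146.2  -13.   201.5] F [ 0.1 -0.2 -2.7] w 30.0 tilt->U 20.5 jawyaw 97.0
filter origin head [-80.2 -12.7  66.3] phi 26.3 yaw err deg -0.71 roll -0.24 F head [ 0.3 -0.2 -2.6]
4 rows
[[0.38, 1.07, 0.8, -0.33, 0.01, 0.14], [0.39, 1.06, 0.8, -0.33, 0.01, 0.14], [0.39, 1.06, 0.81, -0.33, 0.01, 0.14], [0.39, 1.05, 0.81, -0.33, 0.01, 0.14]]
```

View pics/s12.png

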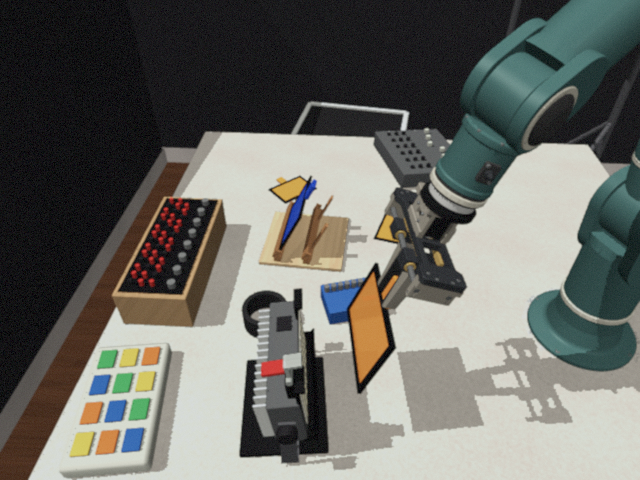

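The side view shows the filter in front of the light, its lower left corner at about (361,388), with the latch open at (275,367). Moving to the hover pose.

```bash
python3 -m pendant '[[0.4,1.1,0.8,-0.3,0,0.1],[0.4,1.1,0.8,-0.3,0,0.1],[0.4,1,0.8,-0.3,0,0.1],[0.2,0.6,0.5,-0.3,0,0.1],[0,0,0,0,0,0]]';  python3 - <<'E'
from h import *
status();fstat()
d=load()
crop(d['top']['img'],140,215,130,90,6,'t13.png',.45)
crop(d['side']['img'],270,290,110,110,5,'s13.png',.5)
E
```

```text
time: 11.88
position: [485.7, 191.2, 250.1]
tool_rot: [2.77, 0.006, 1.671]
wrist_force: [-0.3, -0.0, -3.0]
width: 29.7
t 11.88 tcp [485.7 191.2 250.1] grasp [478.8 190.7 267.8] head [-100.2  -10.5  187.2] F [-0.3 -0.  -3. ] w 29.7 tilt->U 21.3 jawyaw 95.7
filter origin head [-32.5 -11.9  52.9] phi 27.0 yaw err deg 0.60 roll -0.29 F head [-0.   0.  -3.1]
```

View pics/s13.png

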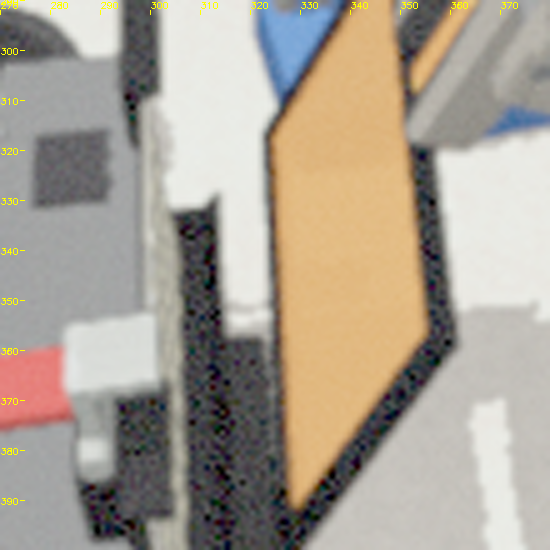

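View pics/t13.png

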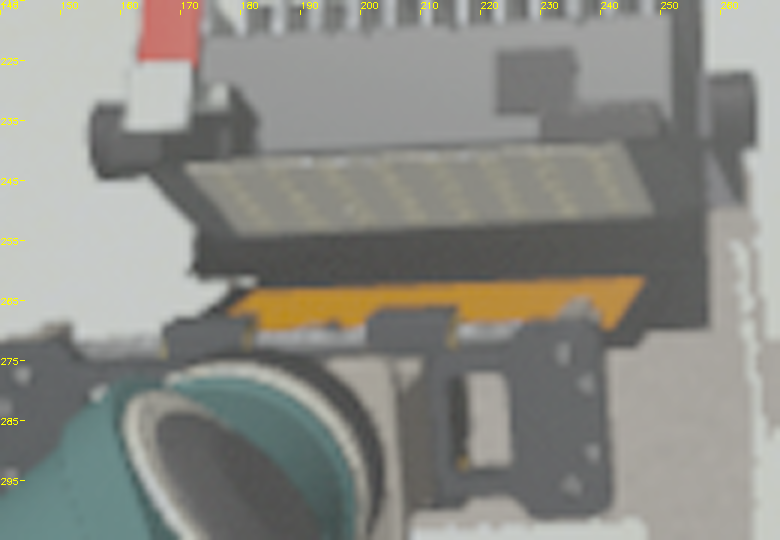

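```bash
python3 - <<'E'
from h import *
s,p,R0=cur(); g=p-19*R0[:,2]; o=g+DZ*R0[:,2]-DX*R0[:,1]; F=np.c_[R0[:,1],R0[:,0],-R0[:,2]]
d=load()
P=[(3,85,0),(-3,85,0),(3,-85,0),(-3,-85,0),(-3,85,120),(-3,-85,120),(3,-85,120)]
for n,(x,y,w,h,k) in {'top':(165,240,95,40,8),'side':(290,270,90,150,5)}.items():
    crop(d[n]['img'],x,y,w,h,k,'tmp.png',.4); i=cv2.imread('pics/tmp.png')
    for q in P:
        q=(proj(n,o+F@np.array(q,float))[0]-[x,y]+.5)*k; cv2.circle(i,(int(q[0]),int(q[1])),3,(255,0,255),1)
    for q in[(-6,94,10),(-6,-94,10),(6,94,10),(6,-94,10),(-11,94,16),(-11,-94,16)]:
        q=(proj(n,h2w(q))[0]-[x,y]+.5)*k; cv2.circle(i,(int(q[0]),int(q[1])),3,(0,255,0),1)
    cv2.imwrite(f'pics/og_{n}.png',i)
E
```

```text
(no output)
```

View pics/og_top.png

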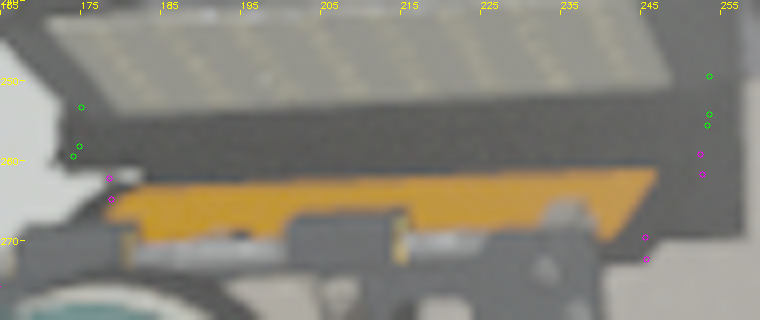

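View pics/og_side.png

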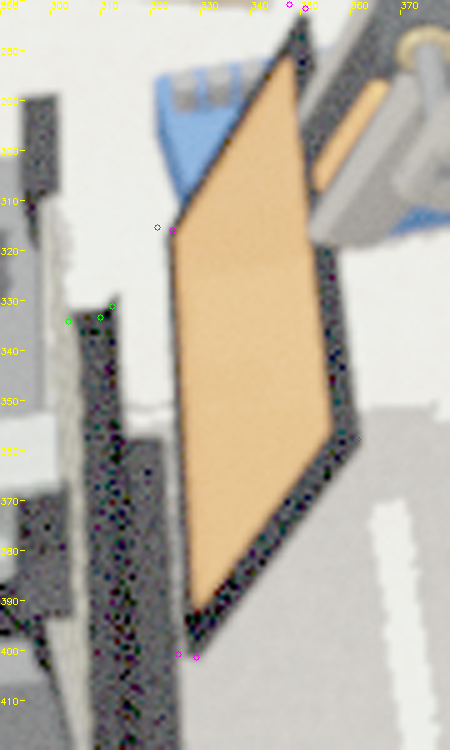

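The side view shows the frame's front corners within about 0.5 px of the grasp model. The channel's flare appears 1–2 mm nearer the robot than modelled in both views, so I'm nudging the head origin to match. Next I'll centre in y and go down in steps.

```bash
sed -i 's/^O=.*/O=np.array([557.2,211.,72.])/' h.py; python3 - <<'E'
from h import *
fstat()
g,Rt=filt(1.5-.462*25,0,4+.887*25,27.5)
plan(g,Rt,mm=12)
E
```

```text
filter origin head [-32.39507911 -12.00396876  53.52500087] phi 27.1 yaw err deg 0.51 roll -0.27 F head [ 0.88474406 -0.33030578 -3.33011977]
4 rows
[[0.28, 0.16, 0.86, -0.11, 0.12, -0.08], [0.28, 0.16, 0.86, -0.11, 0.12, -0.08], [0.28, 0.16, 0.86, -0.11, 0.12, -0.08], [0.28, 0.16, 0.86, -0.11, 0.12, -0.08]]
```

```bash
python3 -m pendant '[[0.3,0.15,0.8,-0.1,0.1,-0.1],[0.3,0.15,0.8,-0.1,0.1,-0.1],[0.3,0.15,0.8,-0.1,0.1,-0.1],[0.2,0.1,0.6,-0.1,0.1,-0.1],[0,0,0,0,0,0]]';  python3 - <<'E'
from h import *
np.set_printoptions(precision=2,suppress=True)
fstat()
g,Rt=filt(1.5-.462*8,0,4+.887*8,27.5)
plan(g,Rt,mm=8)
d=load()
crop(d['side']['img'],270,310,90,110,6,'s14.png',.4)
E
```

```text
time: 12.5
position: [500.3, 205.6, 223.9]
tool_rot: [2.76, 0.0, 1.683]
wrist_force: [-0.5, -0.3, -3.3]
width: 29.4
filter origin head [-11.6    0.98  28.59] phi 27.6 yaw err deg -0.12 roll -0.04 F head [-0.22 -0.25 -3.35]
3 rows
[[-0.03, 0.02, 0.66, 0.04, -0.01, 0.04], [-0.03, 0.02, 0.66, 0.04, -0.01, 0.04], [-0.03, 0.02, 0.66, 0.04, -0.01, 0.04]]
```

View pics/s14.png

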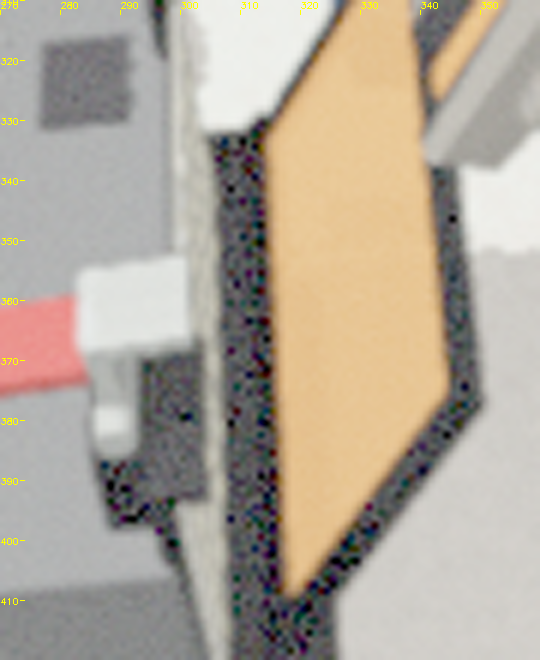

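The filter's lower edge sits just above and in front of the channel, around (316,412), at 27.6° lean. Going down gently.

```bash
python3 -m pendant '[[0,0,0.6,0,0,0],[0,0,0.6,0,0,0],[0,0,0.4,0,0,0],[0,0,0.2,0,0,0],[0,0,0,0,0,0]]';  python3 - <<'E'
from h import *
np.set_printoptions(precision=2,suppress=True)
fstat()
g,Rt=filt(1.5,0,4,27.5)
plan(g,Rt,mm=4)
d=load()
crop(d['side']['img'],270,310,90,110,6,'s15.png',.4)
E
```

```text
time: 13.02
position: [507.9, 206.2, 206.7]
tool_rot: [2.758, 0.0, 1.682]
wrist_force: [-0.0, -0.8, -3.0]
width: 29.8
filter origin head [-2.18  0.75 12.4 ] phi 27.7 yaw err deg -0.10 roll -0.02 F head [ 0.2  -0.8  -3.01]
3 rows
[[-0.02, -0.01, 0.31, 0.06, -0.01, 0.03], [-0.02, -0.01, 0.31, 0.06, -0.01, 0.03], [-0.02, -0.01, 0.31, 0.06, -0.01, 0.03]]
```

View pics/s15.png

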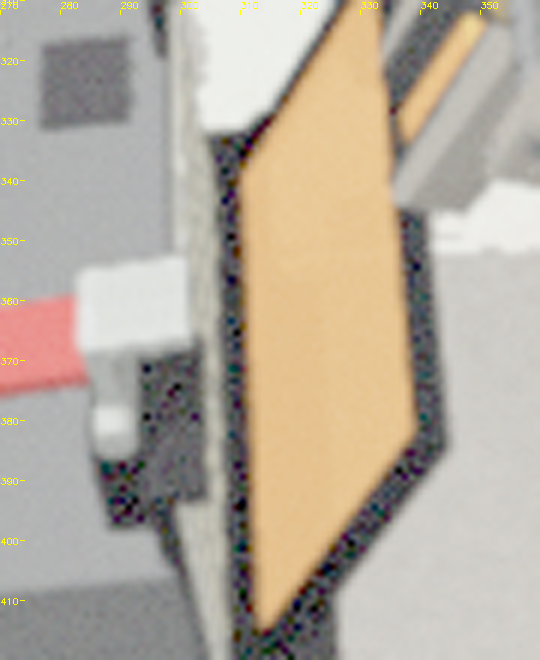

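No contact yet. The glass edge overlaps the channel, with its lower corner at about (312,415). Continuing in small steps.

```bash
python3 -m pendant '[[0,0,0.3,0,0,0],[0,0,0.3,0,0,0],[0,0,0.2,0,0,0],[0,0,0,0,0,0]]';  python3 - <<'E'
from h import *
np.set_printoptions(precision=2,suppress=True)
fstat()
d=load()
crop(d['side']['img'],270,310,90,110,6,'s16.png',.4)
crop(d['top']['img'],160,225,105,60,7,'t16.png',.4)
E
```

```text
time: 13.45
position: [511.5, 206.9, 199.8]
tool_rot: [2.756, -0.001, 1.683]
wrist_force: [-0.3, -0.5, -2.9]
width: 29.5
filter origin head [2.35 1.11 6.01] phi 27.8 yaw err deg -0.10 roll 0.03 F head [-0.11 -0.47 -2.94]
```

View pics/s16.png

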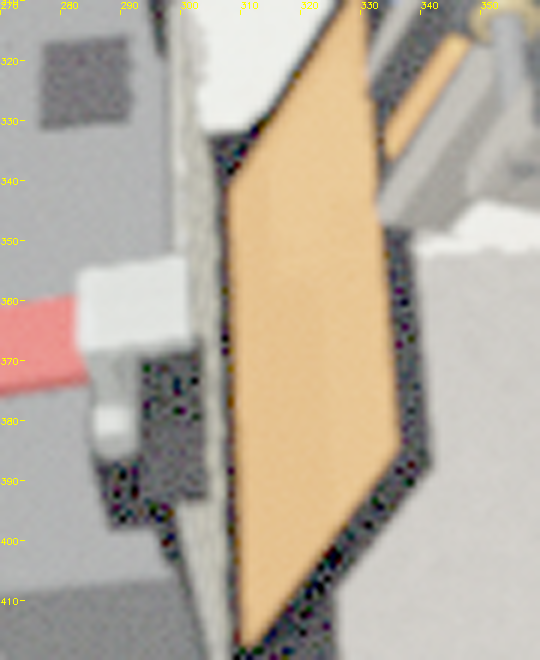

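View pics/t16.png

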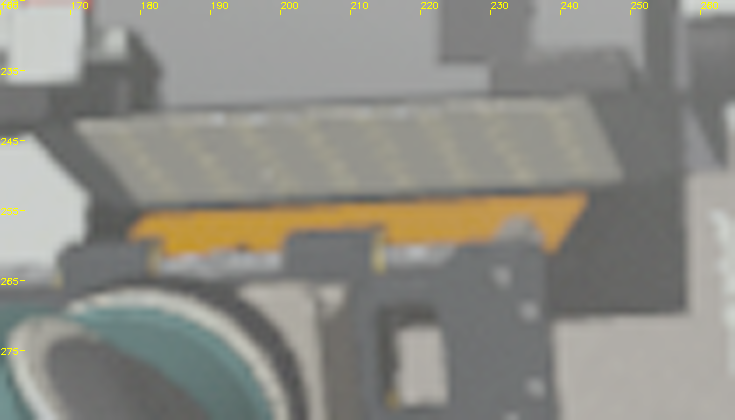

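```bash
python3 -m pendant '[[0,-0.05,0.15,0,0,0],[0,-0.05,0.15,0,0,0],[0,0,0,0,0,0]]';  python3 - <<'E'
from h import *
np.set_printoptions(precision=2,suppress=True)
fstat()
E
python3 -m pendant '[[0,-0.05,0.15,0,0,0],[0,-0.05,0.1,0,0,0],[0,0,0,0,0,0]]';  python3 - <<'E'
from h import *
np.set_printoptions(precision=2,suppress=True)
fstat()
E
```

```text
time: 13.8
position: [511.8, 207.2, 197.0]
tool_rot: [2.755, -0.001, 1.683]
wrist_force: [0.2, -0.3, -3.6]
width: 29.9
filter origin head [3.11 1.39 3.33] phi 27.9 yaw err deg -0.12 roll 0.05 F head [ 0.54 -0.34 -3.6 ]
time: 14.05
position: [512.2, 207.3, 194.7]
tool_rot: [2.754, -0.001, 1.683]
wrist_force: [-0.2, -0.7, -1.6]
width: 29.8
filter origin head [3.9  1.55 1.08] phi 27.9 yaw err deg -0.14 roll 0.05 F head [-0.09 -0.73 -1.63]
```

The upward force has dropped to 1.6 N at oz of about 1.1, which matches the lower edge resting on the channel floor at 27.9°. Now swinging it upright in stages.

```bash
cat >> h.py <<'E'
def swing(phis,ox,oz,oy=None):
    s,p,R0=cur(); P,Rr=p,R0; out=[]
    g=p-19*R0[:,2]; o=w2h(g+DZ*R0[:,2]-DX*R0[:,1])
    for ph in phis:
        gg,Rn=filt(ox,o[1] if oy is None else oy,oz+3*np.sin(np.radians(max(ph,0))),ph); Pn=gg+19*Rn[:,2]
        out.append(np.r_[Rr.T@(Pn-P)/10,np.degrees(Ro.from_matrix(Rr.T@Rn).as_rotvec())]);P,Rr=Pn,Rn
    print(json.dumps([[round(float(v),2) for v in r] for r in out]))
E
python3 - <<'E'
from h import *
swing([25,22,19,16],3.5,.5)
E
```

```text
[[0.02, 0.67, -0.06, 2.92, -0.11, 0.1], [-0.0, 0.68, 0.03, 3.0, -0.0, -0.0], [0.0, 0.68, 0.03, 3.0, 0.0, 0.0], [0.0, 0.68, 0.04, 3.0, 0.0, 0.0]]
```

```bash
python3 -m pendant '[[0,0.67,-0.08,2.9,-0.1,0.1],[0,0.68,0.03,3,0,0],[0,0.68,0.03,3,0,0],[0,0,0,0,0,0]]';  python3 - <<'E'
from h import *
np.set_printoptions(precision=2,suppress=True)
fstat()
swing([16,13,10,7],3.5,.5)
E
```

```text
time: 14.38
position: [532.0, 210.9, 203.0]
tool_rot: [2.912, -0.002, 1.684]
wrist_force: [0.6, 0.8, -2.7]
width: 29.5
filter origin head [3.99 3.02 3.24] phi 18.9 yaw err deg -0.22 roll 0.11 F head [ 0.99  0.74 -2.64]
[[0.04, 0.55, 0.18, 2.88, -0.17, 0.17], [0.0, 0.68, 0.04, 3.0, 0.0, -0.0], [0.0, 0.68, 0.04, 3.0, -0.0, 0.0], [-0.0, 0.69, 0.04, 3.0, 0.0, -0.0]]
```

```bash
python3 -m pendant '[[-0.05,0.55,0.15,2.9,-0.1,0.15],[-0.05,0.68,0.05,3,0,0],[-0.05,0.68,0.05,3,0,0],[0,0,0,0,0,0]]';  python3 - <<'E'
from h import *
np.set_printoptions(precision=2,suppress=True)
fstat()
swing([7,4,2,0],3.3,.5)
d=load()
crop(d['side']['img'],270,280,90,110,6,'s17.png',.4)
E
```

```text
time: 14.72
position: [550.3, 210.8, 202.4]
tool_rot: [3.07, 0.001, 1.681]
wrist_force: [0.2, -0.4, -1.4]
width: 29.5
filter origin head [ 1.97  0.49 -0.6 ] phi 9.8 yaw err deg -0.00 roll -0.05 F head [ 0.32 -0.41 -1.39]
[[-0.01, 0.8, -0.1, 2.82, 0.05, 0.01], [-0.0, 0.69, 0.04, 3.0, 0.0, -0.0], [0.0, 0.46, 0.02, 2.0, -0.0, 0.0], [-0.0, 0.46, 0.02, 2.0, -0.0, 0.0]]
```

View pics/s17.png

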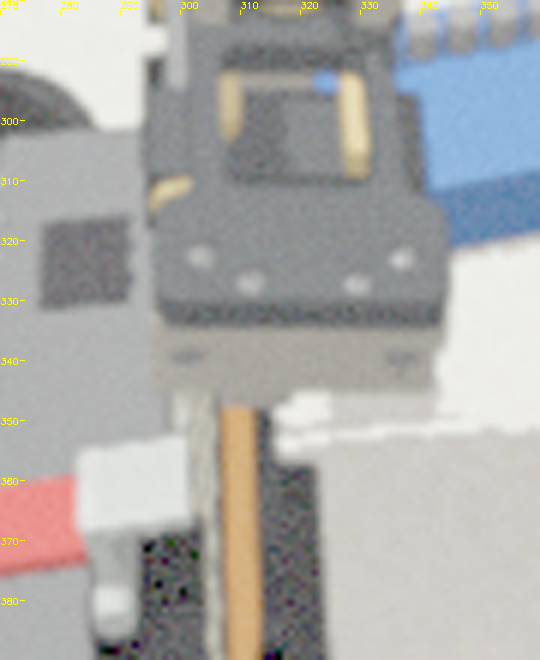

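```bash
python3 -m pendant '[[0,0.75,-0.1,2.8,0,0],[0,0.65,0.0,2.8,0,0],[0,0,0,0,0,0]]';  python3 - <<'E'
from h import *
np.set_printoptions(precision=2,suppress=True)
fstat()
swing([2,0],3.,.3)
E
```

```text
time: 15.07
position: [559.1, 212.5, 203.9]
tool_rot: [-3.118, 0.003, 1.685]
wrist_force: [-0.3, -0.1, -3.3]
width: 30.0
filter origin head [-1.69  0.81  0.26] phi 4.4 yaw err deg -0.21 roll -0.22 F head [ 0.04 -0.06 -3.31]
[[-0.05, 1.01, 0.03, 2.37, 0.21, 0.22], [-0.0, 0.46, 0.02, 2.0, -0.0, 0.0]]
```

```bash
python3 -m pendant '[[0,0.7,0,2.3,0.2,0.2],[0,0.4,0,1.5,0,0],[0,0,0,0,0,0]]';  python3 - <<'E'
from h import *
np.set_printoptions(precision=2,suppress=True)
fstat()
swing([0],3.,.3)
E
```

```text
time: 15.32
position: [566.8, 213.8, 202.5]
tool_rot: [-3.053, 0.003, 1.683]
wrist_force: [0.3, -0.3, -4.1]
width: 29.6
filter origin head [-2.28  1.35 -0.62] phi 0.7 yaw err deg -0.11 roll -0.16 F head [ 0.69 -0.3  -4.02]
[[-0.04, 0.69, -0.08, 0.68, 0.16, 0.11]]
```

```bash
python3 -m pendant '[[0,0.3,0,0.4,0,0],[0,0.15,0,0.2,0,0],[0,0,0,0,0,0]]';  python3 - <<'E'
from h import *
np.set_printoptions(precision=2,suppress=True)
fstat()
d=load()
crop(d['side']['img'],270,330,90,110,6,'s18.png',.4)
crop(d['top']['img'],150,205,115,80,6,'t18.png',.4)
E
```

```text
time: 15.57
position: [568.4, 214.6, 201.8]
tool_rot: [-3.045, 0.004, 1.685]
wrist_force: [0.3, 0.4, -1.9]
width: 29.8
filter origin head [-1.66  1.73 -1.15] phi 0.2 yaw err deg -0.20 roll -0.26 F head [ 0.5   0.39 -1.82]
```

View pics/s18.png

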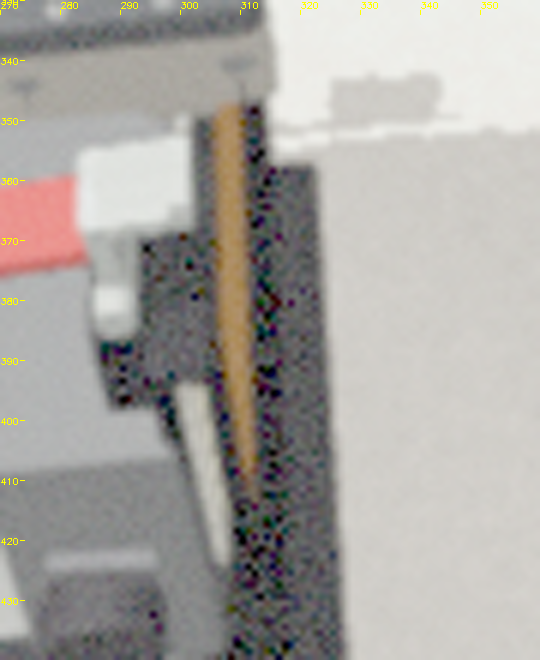

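View pics/t18.png

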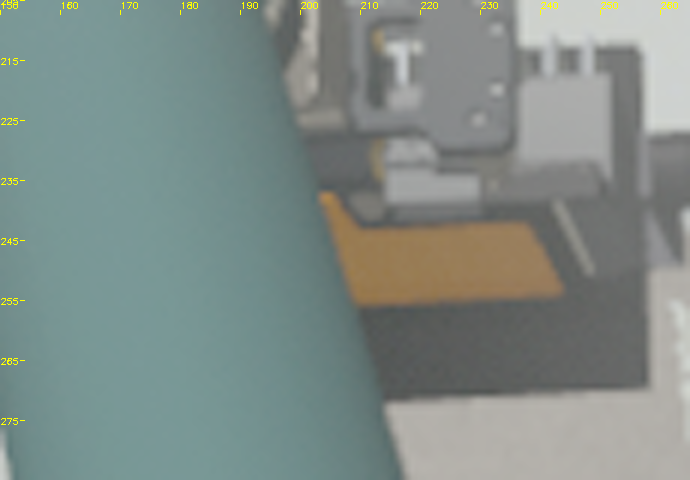

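The filter is in the channel and upright, with the panel strip visible beside it at (304,405). The model still shows about a 4 mm gap to the face, so I'm easing it in until there's light contact.

```bash
python3 -m pendant '[[0,0.25,0,0,0,0],[0,0.2,0,0,0,0],[0,0,0,0,0,0]]';  python3 - <<'E'
from h import *
np.set_printoptions(precision=2,suppress=True)
fstat()
E
python3 -m pendant '[[0,0.2,0,0,0,0],[0,0.15,0,0,0,0],[0,0,0,0,0,0]]';  python3 - <<'E'
from h import *
np.set_printoptions(precision=2,suppress=True)
fstat()
E
```

```text
time: 15.92
position: [572.0, 215.4, 201.6]
tool_rot: [-3.044, 0.004, 1.686]
wrist_force: [-0.1, -0.3, -3.3]
width: 29.8
filter origin head [ 1.94  2.22 -1.04] phi 0.2 yaw err deg -0.26 roll -0.25 F head [ 0.15 -0.25 -3.25]
time: 16.17
position: [574.3, 215.8, 201.2]
tool_rot: [-3.041, 0.004, 1.686]
wrist_force: [-1.0, -0.1, -0.4]
width: 29.4
filter origin head [ 3.85  2.27 -1.17] phi -0.0 yaw err deg -0.25 roll -0.26 F head [-0.95 -0.   -0.53]
```

```bash
python3 -m pendant '[[0,0.12,0.05,0.2,0,0],[0,0,0,0,0,0]]';  python3 - <<'E'
from h import *
np.set_printoptions(precision=2,suppress=True)
fstat()
E
python3 -m pendant '[[0,0.1,0.05,0.2,0,0],[0,0,0,0,0,0]]';  python3 - <<'E'
from h import *
np.set_printoptions(precision=2,suppress=True)
fstat()
E
```

```text
time: 16.33
position: [575.2, 215.8, 201.1]
tool_rot: [-3.036, 0.004, 1.685]
wrist_force: [-0.8, -0.9, -1.6]
width: 29.7
filter origin head [ 4.05  2.16 -1.2 ] phi -0.3 yaw err deg -0.22 roll -0.26 F head [-0.73 -0.84 -1.72]
time: 16.5
position: [575.2, 215.8, 201.1]
tool_rot: [-3.03, 0.004, 1.685]
wrist_force: [-1.3, -1.0, -1.5]
width: 29.7
filter origin head [ 3.31  2.19 -1.21] phi -0.7 yaw err deg -0.22 roll -0.27 F head [-1.27 -0.82 -1.65]
```

The grasp point has stopped moving with about 1.3 N of back-force, so the filter is against the face. Releasing it.

```bash
python3 -m pendant '[[0,0,0,0,0,0],[0,0,0,0,0,0],[0,0,0,0,0,0],[0,0,0,0,0,0]]' 4.2;  python3 - <<'E'
from h import *
np.set_printoptions(precision=2,suppress=True)
status();fstat()
E
python3 -m pendant '[[0,0,-0.8,0,0,0],[0,0,-1.5,0,0,0],[0,0,-2,0,0,0],[0,0,-3,0,0,0],[0,0,-3,0,0,0],[0,-2,-3,-3,0,0],[0,-2,-2,-3,0,0],[0,0,0,0,0,0]]';  python3 - <<'E'
from h import *
status()
d=load()
cv2.imwrite('pics/s19f.png',d['side']['img'][:,:,::-1])
crop(d['side']['img'],260,280,90,130,5,'s19.png',.4)
crop(d['top']['img'],150,205,115,80,6,'t19.png',.4)
E
```

```text
time: 16.83
position: [578.2, 216.5, 201.9]
tool_rot: [-3.037, 0.003, 1.685]
wrist_force: [0.3, -0.5, 0.1]
width: 41.7
t 16.83 tcp [578.2 216.5 201.9] grasp [580.1 216.8 220.8] head [  8.5   3.2 150.4] F [ 0.3 -0.5  0.1] w 41.7 tilt->U -6.0 jawyaw 96.6
filter origin head [ 7.2  2.7 -0.1] phi -0.2 yaw err deg -0.24 roll -0.21 F head [ 0.2 -0.5  0.2]
time: 17.5
position: [555.2, 214.5, 364.1]
tool_rot: [3.139, 0.003, 1.685]
wrist_force: [1.7, 0.0, 0.3]
width: 41.7
t 17.50 tcp [555.2 214.5 364.1] grasp [555.2 214.5 383.1] head [-32.7   3.7 309.4] F [1.7 0.  0.3] w 41.7 tilt->U 0.2 jawyaw 96.5
```

View pics/s19.png

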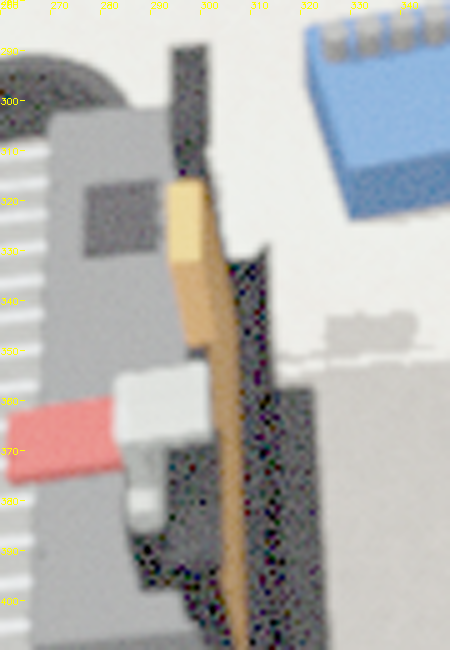

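View pics/t19.png

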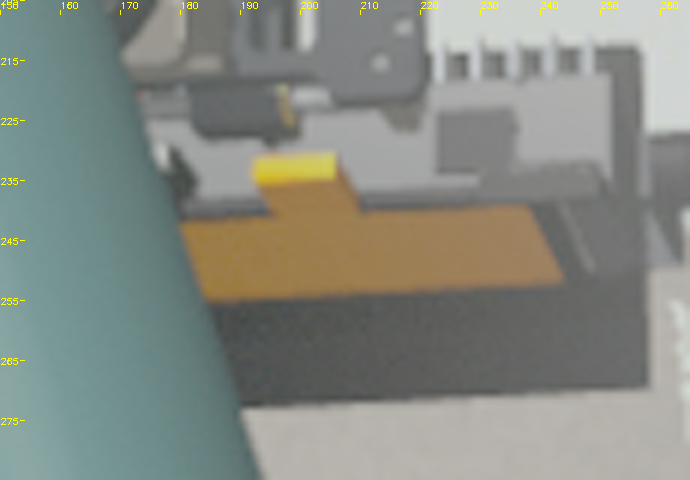

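```bash
python3 - <<'E'
from h import *
np.set_printoptions(precision=1,suppress=True)
X,e=tri((296.9,323.5),(198.5,232.5)); print(X,e,w2h(X))
for n in('side','top'): print(n, proj(n,h2w((1,w2h(X)[1],162))))
E
```

```text
[573.7 215.5 230.8] 1.535066067668074 [  1.    2.6 159.7]
side [[296.2 322.4]]
top [[198.2 232.5]]
```

The tab's end triangulates to head (1.0, 2.6, 159.7) against (1, –, 162) for fully seated. The z bias matches the other readings (2–4 mm low), so the filter is seated and flat against the light. Now to the latch.

```bash
cat >> h.py <<'E'
GL=np.array([613.8,288.3,213.0]); RL=toolR(V,-31)
E
python3 - <<'E'
from h import *
plan(GL-85*RL[:,2],RL,mm=30,deg=5)
E
```

```text
7 rows
[[0.98, 1.42, 1.28, 4.41, 0.04, 0.01], [0.98, 1.51, 1.17, 4.41, 0.04, 0.01], [0.98, 1.6, 1.05, 4.41, 0.04, 0.01], [0.98, 1.68, 0.93, 4.41, 0.04, 0.01], [0.98, 1.74, 0.8, 4.41, 0.04, 0.01], [0.98, 1.8, 0.66, 4.41, 0.04, 0.01], [0.98, 1.84, 0.52, 4.41, 0.04, 0.01]]
```

```bash
python3 -m pendant '[[1,1.6,0.6,4.4,0,0],[1,1.7,0.6,4.4,0,0],[1,1.8,0.6,4.4,0,0],[1,1.8,0.6,4.4,0,0],[1,1.8,0.6,4.4,0,0],[1,1.8,0.6,4.4,0,0],[0.6,1.8,0.5,4,0,0],[0,0,0,0,0,0]]' 4.4 8; python3 - <<'E'
from h import *
status()
plan(GL-35*RL[:,2],RL,mm=15)
E
```

```text
time: 18.27
position: [647.1, 280.8, 274.0]
tool_rot: [-2.666, -0.0, 1.666]
wrist_force: [-0.2, 1.4, 0.9]
width: 44.0
t 18.27 tcp [647.1 280.8 274. ] grasp [655.8 281.7 290.9] head [ 83.4  59.4 228.3] F [-0.2  1.4  0.9] w 44.0 tilt->U -27.3 jawyaw 95.4
4 rows
[[0.27, 0.0, 1.33, 0.93, -0.11, -0.19], [0.27, 0.03, 1.33, 0.93, -0.11, -0.19], [0.27, 0.05, 1.33, 0.93, -0.11, -0.19], [0.27, 0.07, 1.32, 0.93, -0.11, -0.19]]
```

```bash
python3 -m pendant '[[0.3,0,1.3,0.9,-0.1,-0.2],[0.3,0,1.3,0.9,-0.1,-0.2],[0.2,0,1.3,0.9,-0.1,-0.2],[0.1,0.1,1.0,0.9,-0.1,-0.2],[0,0,0,0,0,0]]'; python3 - <<'E'
from h import *
status()
plan(GL,RL,mm=12)
d=load()
crop(d['side']['img'],240,310,110,90,6,'s20.png',.5)
crop(d['top']['img'],140,190,100,80,6,'t20.png',.5)
E
```

```text
time: 18.68
position: [619.6, 284.6, 221.3]
tool_rot: [-2.587, 0.004, 1.681]
wrist_force: [-0.1, 1.2, -0.4]
width: 44.1
t 18.68 tcp [619.6 284.6 221.3] grasp [629.6 285.8 237.5] head [ 63.2  66.4 172.6] F [-0.1  1.2 -0.4] w 44.1 tilt->U -31.8 jawyaw 96.3
3 rows
[[0.15, 0.0, 0.96, -0.26, 0.06, -0.03], [0.15, -0.0, 0.96, -0.26, 0.06, -0.03], [0.14, -0.01, 0.96, -0.26, 0.06, -0.03]]
```

View pics/s20.png

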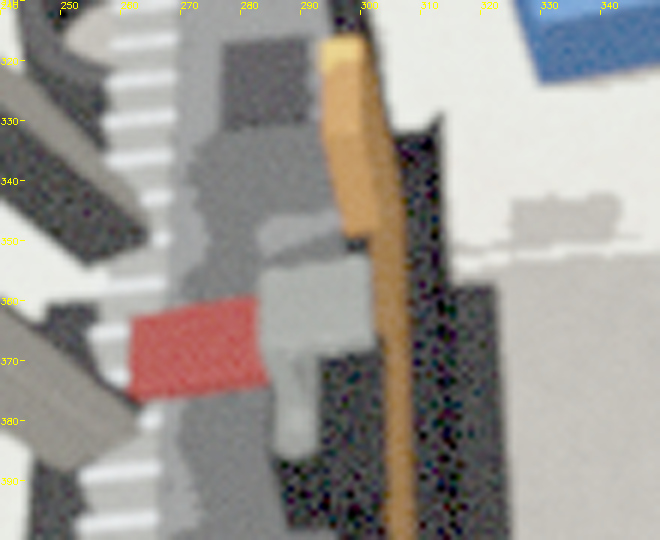

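The side view shows both fingertips, at about (262,350) and (260,380), straddling the red tab at (270,367). The filter stands at (300,330–410). I'm going in and pinching.

```bash
python3 -m pendant '[[0.15,0,0.9,-0.2,0,0],[0.15,0,0.9,-0.2,0,0],[0.1,0,0.8,-0.2,0,0],[0,0,0,0,0,0]]'; python3 - <<'E'
from h import *
status()
E
python3 -m pendant '[[0,0,0,0,0,0],[0,0,0,0,0,0],[0,0,0,0,0,0],[0,0,0,0,0,0]]' 1.6 8;python3 - <<'E'
from h import *
status()
s,p,R0=cur();h=w2h(p-19*R0[:,2]);a=np.degrees(np.arctan2(h[2]-137,h[0]-16));r=np.hypot(h[2]-137,h[0]-16);print('ang',a,r)
arc(a,a+50,r,-31,-10,7)
E
```

```text
time: 19.12
position: [608.4, 287.9, 205.8]
tool_rot: [-2.612, 0.001, 1.68]
wrist_force: [-0.9, 0.1, 0.1]
width: 44.1
t 19.12 tcp [608.4 287.9 205.8] grasp [617.9 289.  222.2] head [ 53.6  70.8 156.3] F [-0.9  0.1  0.1] w 44.1 tilt->U -30.3 jawyaw 96.2
time: 19.45
position: [609.1, 287.8, 208.1]
tool_rot: [-2.615, 0.0, 1.68]
wrist_force: [-2.4, 0.9, -2.0]
width: 21.5
t 19.45 tcp [609.1 287.8 208.1] grasp [618.5 288.8 224.5] head [ 53.9  70.6 158.7] F [-2.4  0.9 -2. ] w 21.5 tilt->U -30.1 jawyaw 96.2
ang 29.788365210269227 43.711950282655245
[[-0.0, -0.39, -0.29, -2.15, -0.01, -0.07], [-0.0, -0.38, -0.25, -3.0, -0.0, 0.0], [0.0, -0.4, -0.22, -3.0, 0.0, -0.0], [-0.0, -0.42, -0.18, -3.0, 0.0, -0.0], [-0.0, -0.43, -0.14, -3.0, -0.0, 0.0], [0.0, -0.44, -0.1, -3.0, 0.0, -0.0], [-0.0, -0.44, -0.06, -3.0, -0.0, 0.0]]
```

```bash
python3 -m pendant '[[0,-0.4,-0.25,-2.5,0,0],[0,-0.4,-0.2,-3,0,0],[0,-0.42,-0.16,-3,0,0],[0,-0.43,-0.13,-3,0,0],[0,-0.44,-0.1,-3,0,0],[0,-0.45,-0.05,-3,0,0]]';python3 - <<'E'
from h import *
status()
s,p,R0=cur();h=w2h(p-19*R0[:,2]);a=np.degrees(np.arctan2(h[2]-137,h[0]-16));r=np.hypot(h[2]-137,h[0]-16);print('ang',a,r)
arc(a,a+50,39,-11,10,7)
d=load()
crop(d['side']['img'],240,310,110,90,6,'s21.png',.5)
E
```

```text
time: 19.95
position: [600.0, 286.7, 223.5]
tool_rot: [-2.952, -0.005, 1.672]
wrist_force: [3.1, 1.0, 0.2]
width: 21.6
t 19.95 tcp [600.  286.7 223.5] grasp [603.6 287.  242.1] head [ 37.2  70.5 174.7] F [3.1 1.  0.2] w 21.6 tilt->U -10.9 jawyaw 95.8
ang 60.6887028831528 43.25159699729844
[[-0.01, -0.53, 0.21, -2.88, -0.37, -0.44], [0.0, -0.37, -0.14, -3.0, -0.0, -0.0], [0.0, -0.38, -0.11, -3.0, 0.0, 0.0], [-0.0, -0.38, -0.07, -3.0, -0.0, -0.0], [0.0, -0.39, -0.04, -3.0, 0.0, 0.0], [-0.0, -0.39, -0.0, -3.0, -0.0, -0.0], [0.0, -0.39, 0.03, -3.0, 0.0, 0.0]]
```

View pics/s21.png

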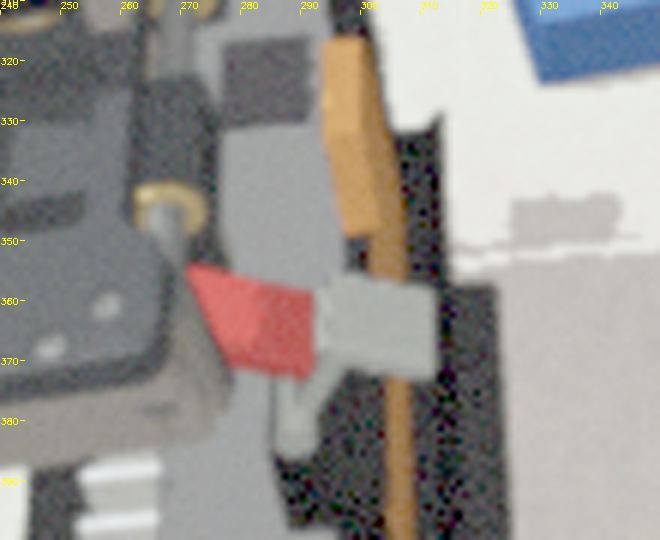

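The latch is coming forward, with red now at (282,363), and the filter hasn't moved. Continuing the arc.

```bash
python3 -m pendant '[[0,-0.5,0.1,-2.8,-0.3,-0.3],[0,-0.4,-0.05,-3,0,0],[0,-0.4,-0.05,-3,0,0],[0,-0.4,-0.03,-3,0,0],[0,-0.4,0,-3,0,0],[0,-0.4,0.02,-2.5,0,0]]';python3 - <<'E'
from h import *
status()
s,p,R0=cur();h=w2h(p-19*R0[:,2]);a=np.degrees(np.arctan2(h[2]-137,h[0]-16));r=np.hypot(h[2]-137,h[0]-16);print('ang',a,r)
arc(a,124,38,8,18,5)
d=load()
crop(d['side']['img'],240,310,110,90,6,'s22.png',.5)
E
```

```text
time: 20.55
position: [585.9, 285.2, 230.2]
tool_rot: [3.009, -0.006, 1.672]
wrist_force: [2.5, -0.2, 1.3]
width: 22.2
t 20.55 tcp [585.9 285.2 230.2] grasp [583.4 284.8 249.1] head [ 16.3  70.5 179.6] F [ 2.5 -0.2  1.3] w 22.2 tilt->U 7.6 jawyaw 95.8
ang 89.59479337351472 42.59971017545385
[[-0.01, -0.48, 0.36, -2.41, -0.29, -0.53], [0.0, -0.39, -0.05, -2.0, -0.0, -0.0], [-0.0, -0.39, -0.01, -2.0, 0.0, 0.0], [0.0, -0.39, 0.03, -2.0, -0.0, 0.0], [0.0, -0.38, 0.07, -2.0, 0.0, 0.0]]
```

View pics/s22.png

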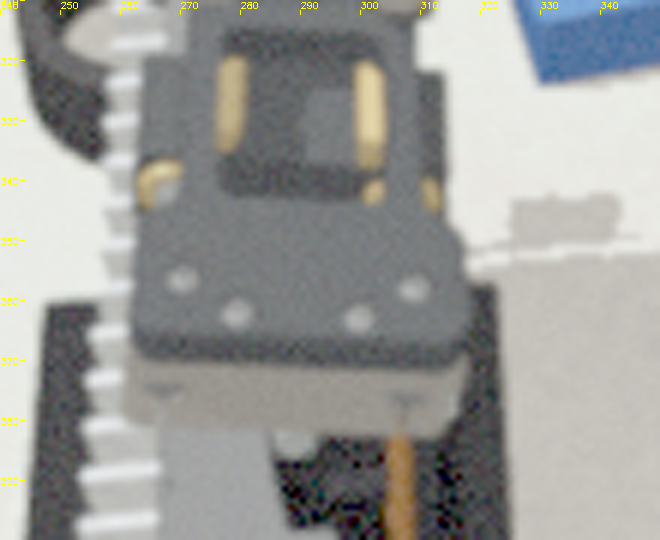

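```bash
python3 -m pendant '[[0,-0.45,0.15,-2,-0.2,-0.3],[0,-0.42,0.08,-2,0,0],[0,-0.42,0.08,-2,0,0],[0,-0.42,0.1,-2,0,0],[0,0,0,0,0,0]]';python3 - <<'E'
from h import *
status()
s,p,R0=cur();h=w2h(p-19*R0[:,2]);a=np.degrees(np.arctan2(h[2]-137,h[0]-16));r=np.hypot(h[2]-137,h[0]-16);print('ang',a,r)
E
```

```text
time: 21.07
position: [578.8, 284.4, 229.9]
tool_rot: [2.862, -0.004, 1.672]
wrist_force: [-1.9, 0.3, -3.6]
width: 22.0
t 21.07 tcp [578.8 284.4 229.9] grasp [573.6 283.8 248.2] head [  6.6  70.5 177.7] F [-1.9  0.3 -3.6] w 22.0 tilt->U 16.0 jawyaw 95.8
ang 102.99437121258883 41.80890733954345
```

```bash
python3 -m pendant '[[0,-0.45,0.05,-1,0,0],[0,-0.45,0.08,-1,0,0],[0,-0.45,0.1,-1,0,0],[0,0,0,0,0,0]]';python3 - <<'E'
from h import *
status()
s,p,R0=cur();h=w2h(p-19*R0[:,2]);a=np.degrees(np.arctan2(h[2]-137,h[0]-16));r=np.hypot(h[2]-137,h[0]-16);print('ang',a,r)
d=load()
crop(d['side']['img'],240,310,110,90,6,'s23.png',.5)
E
```

```text
time: 21.4
position: [572.4, 283.6, 226.9]
tool_rot: [2.804, -0.004, 1.666]
wrist_force: [-3.5, -0.9, 2.2]
width: 22.2
t 21.40 tcp [572.4 283.6 226.9] grasp [566.1 282.9 244.8] head [ -0.5  70.5 173.7] F [-3.5 -0.9  2.2] w 22.2 tilt->U 19.3 jawyaw 95.5
ang 114.29489501423149 40.22229159684145
```

View pics/s23.png

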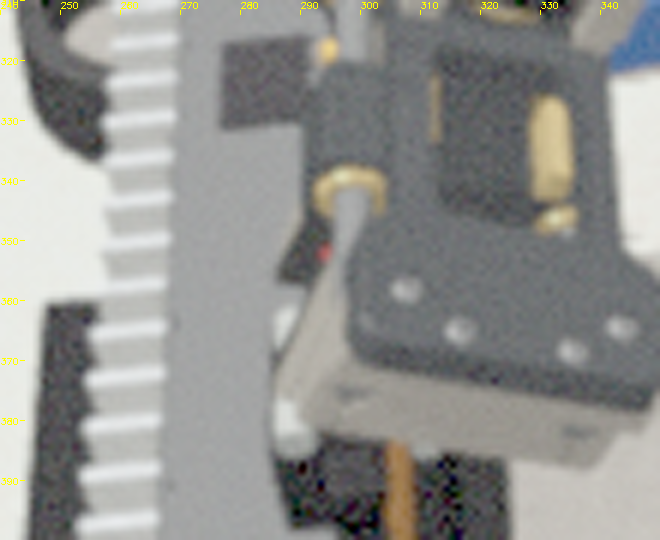

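```bash
python3 -m pendant '[[0,-0.4,0.1,-0.5,0,0],[0,-0.3,0.1,0,0,0],[0,0,0,0,0,0]]';python3 - <<'E'
from h import *
status()
E
python3 -m pendant '[[0,-0.3,0.1,-0.5,0,0],[0,0,0,0,0,0]]';python3 - <<'E'
from h import *
status()
s,p,R0=cur();h=w2h(p-19*R0[:,2]);a=np.degrees(np.arctan2(h[2]-137,h[0]-16));r=np.hypot(h[2]-137,h[0]-16);print('ang',a,r)
E
```

```text
time: 21.75
position: [570.2, 283.4, 225.1]
tool_rot: [2.794, -0.005, 1.664]
wrist_force: [-4.1, -1.8, 4.1]
width: 21.9
t 21.75 tcp [570.2 283.4 225.1] grasp [563.8 282.7 243. ] head [ -2.7  70.5 171.5] F [-4.1 -1.8  4.1] w 21.9 tilt->U 19.9 jawyaw 95.3
time: 21.92
position: [570.3, 283.3, 224.9]
tool_rot: [2.783, -0.005, 1.662]
wrist_force: [-5.6, -1.2, 3.4]
width: 21.7
t 21.92 tcp [570.3 283.3 224.9] grasp [563.6 282.6 242.6] head [ -2.8  70.5 171.2] F [-5.6 -1.2  3.4] w 21.7 tilt->U 20.6 jawyaw 95.2
ang 118.8363058605549 39.05965153255727
```

The motion has stopped at an angle of about 119°, which matches closed. I'll let go, back off and look.

```bash
python3 -m pendant '[[0,0,0,0,0,0],[0,0,0,0,0,0],[0,0,0,0,0,0],[0,0,-1,0,0,0],[0,0,-2,0,0,0],[0,0,-3,0,0,0],[0,0,-3,0,0,0],[0,0,-3,0,0,0],[0,-2,-2,0,0,0]]' 4.4; python3 -m pendant '[[0,-3,-2,0,0,0],[0,-3.5,0,0,0,0],[0,-3.5,0,0,0,0],[0,-2,0,0,0,0],[0,0,0,0,0,0]]'; python3 - <<'E'
from h import *
status()
d=load()
cv2.imwrite('pics/s24f.png',d['side']['img'][:,:,::-1])
cv2.imwrite('pics/t24f.png',d['top']['img'][:,:,::-1])
crop(d['side']['img'],240,285,100,120,5,'s24.png',.5)
crop(d['top']['img'],145,205,115,80,6,'t24.png',.4)
E
```

```text
time: 22.67
position: [501.7, 274.5, 346.8]
tool_rot: [2.802, -0.001, 1.656]
wrist_force: [-0.3, -0.0, 0.3]
width: 43.6
time: 23.08
position: [375.3, 265.8, 332.7]
tool_rot: [2.792, -0.006, 1.659]
wrist_force: [0.0, -0.1, -0.2]
width: 43.9
t 23.08 tcp [375.3 265.8 332.7] grasp [368.8 265.1 350.5] head [-208.2   74.5  259. ] F [ 0.  -0.1 -0.2] w 43.9 tilt->U 20.1 jawyaw 95.0
```

View pics/s24.png

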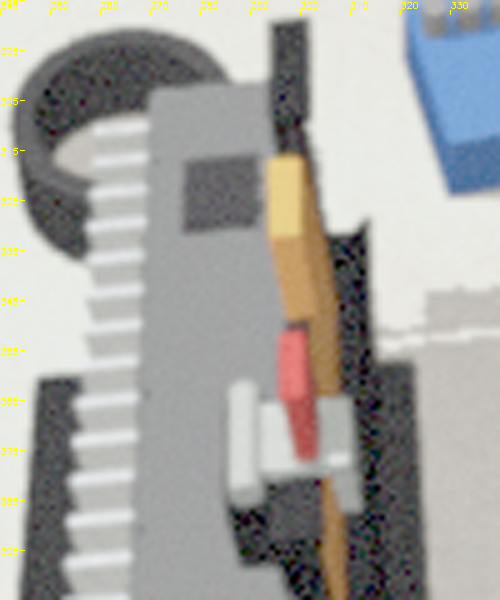

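View pics/t24.png

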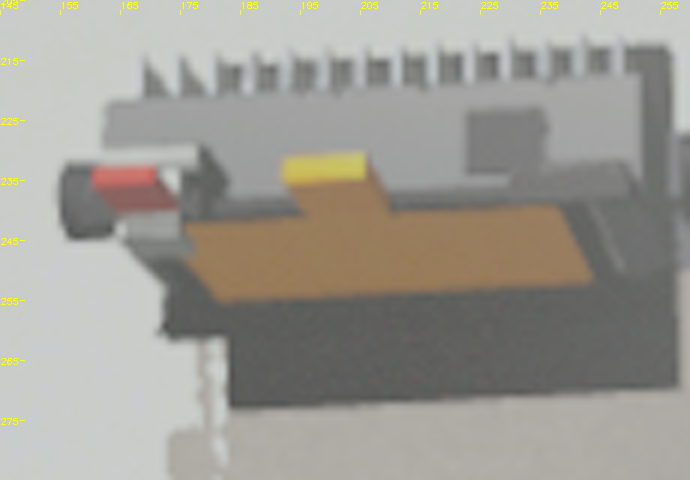

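```bash
python3 - <<'E'
from h import *
np.set_printoptions(precision=1,suppress=True)
X,e=tri((297.9,357.3),(165.3,233.8)); print(X,e,w2h(X))
for th in(0,.1,.2):
    a=np.arctan2(36,-18)-th; P=h2w((16+40.25*np.cos(a),72,137+40.25*np.sin(a)))
    print(th,proj('side',P),proj('top',P))
a,e=tri((296.6,323.3),(198.4,232.7))
E
```

```text
[564.9 282.9 240.7] 0.7430241022535353 [ -1.4  70.6 169.4]
0 [[297.8 356.5]] [[164.1 233.7]]
0.1 [[295.  356.1]] [[164.  231.8]]
0.2 [[292.1 355.8]] [[163.9 229.9]]
```

View pics/s24f.png

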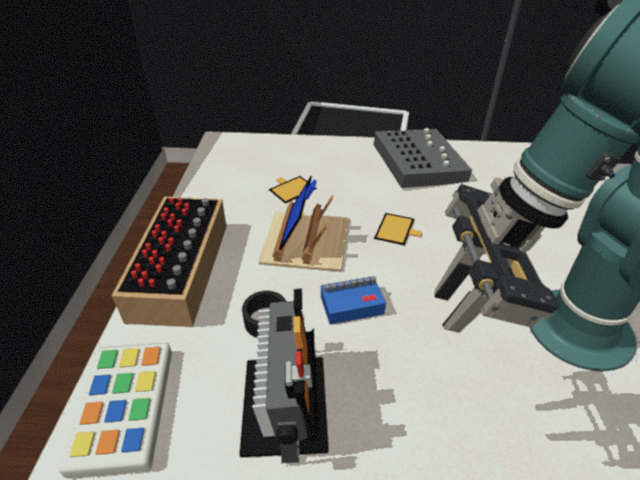

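View pics/t24f.png

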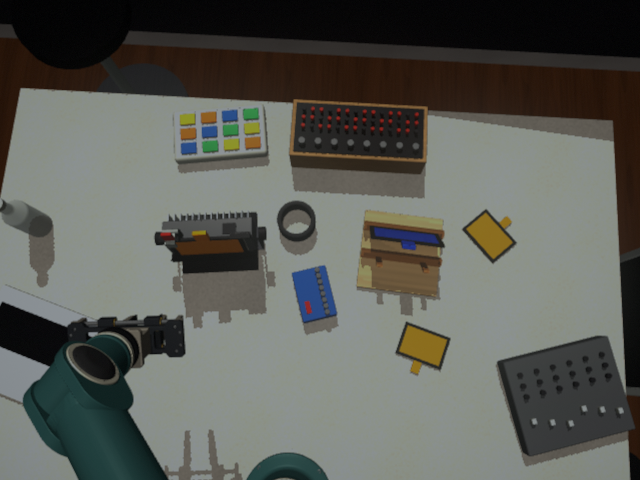

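The latch reads 0 rad (side view 297.9 against a predicted 297.8, top row 233.8 against 233.7). The filter is seated, and the blue filter, knob box and tape are where they were. The gripper is clear of everything, so I'm handing in.

```bash
python3 - <<'E'
from workcell import bot
print(bot.job_done())
E
```

```text
the job is handed in; nothing more can be done
None
```

The amber filter is fitted to the light and latched, and I handed the job in after about 23 s of the 72 s allowed. I pinched the latch open to its stop, lifted the full-size amber filter from the rack, and lowered it into the channel at about 28° lean. Then I swung it upright until it met the face at about 1 N, let go, and pinched the latch back down.

- **Filter:** after release, the end of its tab measured at head (1.0, 2.6, 159.7) mm. Fully seated and flat would be (1, –, 162), so it sits in place. The 2 mm shortfall in height matches the cameras reading 2–4 mm low elsewhere, and an unseated filter would read too high.
- **Latch:** the last pictures show it at 0 rad, closed, with the nose in front of the filter.
- **Other items:** the blue filter, knob box and tape look unmoved by eye in the last pictures. The gripper was clear of everything, and the highest force I read was about 11 N, when the latch reached its open stop.
- **Disagreements:**
  - The two cameras disagreed by 1–3 mm on where the light stands, so I eased the filter into the channel by force rather than trusting the pictures alone.
  - In the last few millimetres of closing the latch, the sideways force had the opposite sign from what I expected. The pictures afterwards show it closed.

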